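Set out a graded row of stone settings on the dividing slide

ROBOT

A 7-joint arm with a two-finger parallel gripper is mounted at the origin on the work surface. World frame = base frame: x ahead of the robot, y to its left, z up, the work surface at z = 0. Lengths are in m, angles in degrees, forces in N, time in s.
With the tool pointing down it reaches from about 0.4 to 0.925 m from the base axis. Payload 5.6 kg.
Tool frame: the origin (TCP) lies at the very end of the fingers, on their centre line; the grasp point (between the pads) lies behind it (arm.grip_point_offset is the z of the grasp point in the tool frame, in m); z points along the fingers, y is the line along which they close (so a half turn about z gives the same grasp; the last joint's range is limited). The gripper opens to 85 mm and grips with 20 to 120 N. Pads are 22 mm wide; open, the fingers measure 114 mm over their backs; the gripper's body (76 mm by 85 mm) begins 54 mm behind the grasp point. The pads swing forward as they close: fully open they stand 13 mm farther back than shut.
Start: joints at [-75.516, 26.786, -0.665, 91.828, 0.344, 61.387, -3.226], TCP at [0.19, 0.622, 0.211] pointing down, gripper open.
Joint ranges: [-144.91, 144.91], [-17.63, 115.5], [-89.93, 88.59], [15.96, 139.68], [-74.01, 254.01], [8.47, 105.57], [-167.45, 167.45]. Speed limits (degrees/s): [147.25, 147.25, 180, 180, 180, 180, 180].

INTERFACE

Orientations are given as a 3x3 rotation matrix whose columns are the frame's x, y, z axes.
In Python, from station import arm gives the robot as it stands.
- The arm moves only by the tool move_arm, never from a script. Its argument "increments" is one flat list of numbers, 7 for each row, row after row: the shift along the tool's x, y, z in units of 40 mm (1.0 is 40 mm), then the turn, a rotation vector about the tool's x, y, z in units of 6 degrees (1.0 is 6 degrees), then the opening in per cent of the stroke, from 0 (shut) to 100 (fully open). A call has 1 to 8 rows; each row is the pose to reach, as a shift and turn from the pose commanded when the call began, along the tool's axes at that moment; what a row does not reach only later rows make up. A row lasts 1/12 s, in which the tool goes at most 41.7 mm and 7.16 degrees, less where a joint would pass 70% of its speed; a pose out of reach is approached as far as the arm can. A call with a gripper value outside its range is refused whole. The fingers move at their own pace and stop on an object; "grip_force" is the grip in N (left out, the last holds). Time passes only in rows, so rows that repeat a pose let the fingers close. It gives the time, the measured TCP pose, the force, the opening and the grip force at its end, in the units of the state.
- arm.state(): the state, without advancing time (a new reading comes with each control period).
- arm.snapshot(name): name is "scene" or "top"; returns the picture (400x640x3 uint8, red, green, blue); there is no depth.
- arm.get_calibration(name): a dict with "fx", "fy", "cx", "cy" (pixels), "distortion" ([k1, k2, p1, p2, k3] as OpenCV has them; the pictures are not rectified), "extrinsics" (4x4, takes a point from world to camera coordinates). Camera axes: x right, y down, z forward; pixel columns grow to the right and rows downward; lengths in m; the calibration is good to about 2 mm. A picture is of the moment at which its call begins. get_calibration takes no time and is no camera call.
- arm.hand_in(): hands the job in; it is judged then, once.
Trained networks look in the newest picture that a camera, given by its name, has taken for a name from the list of things; names that differ only in an ending like _2 or _b are one class to them, and where a whole thing is asked for, a point or a joint stands for the part that bears it (a point fixed in the world has none). Each returns a list of dicts, best first, with "score" (0 to 1); they miss things now and then, are a little off and sometimes report something else, mostly with a low value. They report only what shows in the picture. A call takes as long as a camera call.
- arm.recognise(camera, query): "extent" ([centre column, centre row, width, height] in pixels, round what is visible of it).
- arm.cut_out(camera, query): "mask" (400x640 bool, what is visible of it) and "extent" ([centre column, centre row, width, height] in pixels, round what is visible of it).
- arm.tip_of(camera, query): "uv" ([column, row] in pixels: a listed point, or the origin of a listed thing).
The state is a dict: "t": time; "joints": joint angles; "qd": joint speeds; "tau": joint torques, N m; "eef_pos": TCP position; "orientation": TCP orientation; "contact_force": force on the tool from outside, world axes, zero at the start; "ft_torque": the same for the moment, N m; "width": opening from 0.0 (shut) to 1.0 (fully open); "grip_force": force on a finger pad.
Only numpy, scipy, OpenCV 4.12 (cv2) and the standard library are available. Lean on these libraries where they do the work, as an engineer would, in place of code of your own. Each camera call takes 0.05 s, during which the arm holds its last target. There are 200 camera calls.

TASK

Set out the loose stone settings on the dividing slide as an evenly spaced graded row, largest first. Pull up the spring index knob and bring the carriage from where it was left, short of its first notch, to the first notch; then for each setting in turn stand it upright at the loading place, centred on the station line and midway between the two long stops, let go, and index the carriage exactly one notch on (pull the knob, slide, release so that the plunger drops home) before loading the next, and index once more after the last. At the end every setting must stand centred on its own station with the plunger home; if one gets knocked aside, put it back, and leave the other things on the bench alone.

Things in the scene. Friction and masses are not known exactly. Their poses are not given: they have to be found in the camera images.
- slide_base: fixed dividing slide, dark steel base plate 12 mm thick. Origin on the bench right under the loading place; y runs along the slide in the direction of indexing, z up; it spans x -100 to +50, y -215 to +215 mm. A steel index bar (top at z 24) with five notches lies on it at x -75; a brass pointer post (top at z 37) stands at x +43, y 0, opposite the loading place.
- carriage (a joint): position of the carriage along the slide's +y (m): 0 at the first notch, then a notch every 0.045 up to 0.180; travel -0.034 to 0.184; starts between -0.032 and -0.014, not latched. In a notch the plunger holds it to about 2 mm; with the plunger raised it slides against about 2 N of friction and stays where it is left.
- plunger (a joint): lift of the spring index plunger (m): 0 home in a notch, 0.009 when its tip rides on the bar between notches, 0.016 at most. To slide the carriage raise it above 0.010 (0.013 is good); the spring pulls down with about 5.4 N at 0 and 9.5 N at 0.013. It drops into a notch by itself within about 2 mm of it, and can also be slid along the bar with the tip riding on it.
- knob_grip (a point): centre of the index knob, a black upright cylinder 24 mm in diameter and 28 mm tall on top of the plunger, on an arm at the carriage's robot side (75 mm to -x of the row, 67.5 mm to -y of station 0); 64 mm over the bench when home (knob from 50 to 78 mm), rising and sliding with the plunger and carriage. Below it are a bush (top at 44 mm, radius 9) and the arm.
- loading_place (a point): fixed point: the loading place, on the level of the carriage's upper face (34 mm over the bench), on the row's centre line opposite the pointer. Axes as slide_base.
- next_place (a point): fixed point one notch (45 mm) along +y from the loading place, where a setting stands after one indexing
- station0 (a point): centre of station 0 (first, leading +y end) on the carriage's upper face, midway between the stops, marked by a black dot and line; it lies at the loading place when the joint carriage reads 0.000. The carriage is an aluminium plate 68 mm wide and 195 mm long, from 30 mm before to 165 mm behind station 0; 4 mm high steel stops run along both long edges (56 mm apart inside) and across both ends.
- station1 (a point): centre of station 1 (45 mm to -y of station 0) on the carriage's upper face, midway between the stops, marked by a black dot and line; it lies at the loading place when the joint carriage reads 0.045.
- station2 (a point): centre of station 2 (90 mm to -y of station 0) on the carriage's upper face, midway between the stops, marked by a black dot and line; it lies at the loading place when the joint carriage reads 0.090.
- station3 (a point): centre of station 3 (135 mm to -y of station 0) on the carriage's upper face, midway between the stops, marked by a black dot and line; it lies at the loading place when the joint carriage reads 0.135.
- setting36: loose stone setting, a round brass cup 36 mm in diameter and 16 mm tall with a flat foot and a low white domed stone on top (21 mm in all), 90 g. Origin at the centre of its underside, z up. Three or four of the five sizes (36, 32, 28, 24, 20) are there, the rest absent; it starts upright on the cork pad.
- setting32: loose stone setting, a round brass cup 32 mm in diameter and 16 mm tall with a flat foot and a low white domed stone on top (21 mm in all), 70 g. Origin at the centre of its underside, z up. Three or four of the five sizes (36, 32, 28, 24, 20) are there, the rest absent; it starts upright on the cork pad.
- setting28: loose stone setting, a round brass cup 28 mm in diameter and 16 mm tall with a flat foot and a low white domed stone on top (21 mm in all), 55 g. Origin at the centre of its underside, z up. Three or four of the five sizes (36, 32, 28, 24, 20) are there, the rest absent; it starts upright on the cork pad.
- setting24: loose stone setting, a round brass cup 24 mm in diameter and 16 mm tall with a flat foot and a low white domed stone on top (21 mm in all), 40 g. Origin at the centre of its underside, z up. Three or four of the five sizes (36, 32, 28, 24, 20) are there, the rest absent; it starts upright on the cork pad.
- setting20: loose stone setting, a round brass cup 20 mm in diameter and 16 mm tall with a flat foot and a low white domed stone on top (21 mm in all), 30 g. Origin at the centre of its underside, z up. Three or four of the five sizes (36, 32, 28, 24, 20) are there, the rest absent; it starts upright on the cork pad.
- pad: fixed cork pad 240 x 150 x 3 mm on which the settings wait; origin at the centre of its underside
- bench_block: dark steel block 80 x 80 x 22 mm, bystander; origin at the centre of its underside
- jar: white jar with a grey cap, 48 mm in diameter, 50 mm tall, bystander; origin at the centre of its underside
- wood_disc: round wooden block 90 mm in diameter, 26 mm tall, bystander; origin at the centre of its underside
- graver: engraving tool with a pale wooden handle and a steel shank, 150 mm long, lying on the bench, bystander

How it is judged:
By the outcome, as a careful person would: the job done as asked, in the order asked, and still so for the second after the job is handed in, with the robot touching nothing.
Of setting36, setting32, setting28, setting24, setting20 only 3 to 4 are there at a start; the rules pass over those that are not, and their reading is None.
At some moment in a run one of setting36, setting32, setting28, setting24, setting20 may be knocked a few centimetres aside while the robot is not near it.
Once in a run the grip may slacken for a moment while it holds something.
It also fails if it takes over 210 s, if anything falls off the work surface, if the arm or the gripper's body presses on something with over 40 N, if the wrist force passes 120 N, or if a joint passes its speed limit or range.

## Working session

There is one attempt and no reset: what is moved stays moved. The work goes in short steps, Python scripts to look and compute and a tool call to move; the robot and the scene stay as the last step left them, time stands still between calls to the robot, and variables do not carry over. Pictures are saved under pics/ and viewed, at most 14 in all, crops included, and the job is handed in when it is done.

Besides the shell and the picture viewer there is one more tool, called as name(argument=value, ...) on one line, values as JSON. move_arm: Moves the arm, as the interface text tells. Its arguments: {"type":"object","properties":{"increments":{"type":"array"},"grip_force":{"type":"number"}},"required":["increments"]}

```bash
mkdir -p pics; cat > h.py <<'E'
import numpy as np, cv2
from station import arm
def snap(c,name=None):
    im=arm.snapshot(c)
    if name: cv2.imwrite(f'pics/{name}.png',im[:,:,::-1])
    return im
def ray(c,uv,z):
    k=arm.get_calibration(c);K=np.array([[k['fx'],0,k['cx']],[0,k['fy'],k['cy']],[0,0,1.]])
    p=cv2.undistortPoints(np.array([[uv]],float),K,np.array(k['distortion'],float))[0,0]
    T=np.array(k['extrinsics']);R=T[:3,:3];o=-R.T@T[:3,3];d=R.T@np.array([p[0],p[1],1.])
    return o+d*(z-o[2])/d[2]
def px(c,P):
    k=arm.get_calibration(c);K=np.array([[k['fx'],0,k['cx']],[0,k['fy'],k['cy']],[0,0,1.]])
    T=np.array(k['extrinsics'])
    return cv2.projectPoints(np.array([P],float),cv2.Rodrigues(T[:3,:3])[0],T[:3,3],K,np.array(k['distortion'],float))[0][0,0]
E
python3 - <<'E'
from h import *
np.set_printoptions(precision=4,suppress=True)
s=arm.state();print(s['t'],s['eef_pos'],np.array(s['orientation']),s['width'],arm.grip_point_offset)
for c in('scene','top'):
    snap(c,c+'0');T=np.array(arm.get_calibration(c)['extrinsics']);print(c,-T[:3,:3].T@T[:3,3])
Z={'slide_base':0,'loading_place':.034,'next_place':.034,'knob_grip':.064,'station0':.034,'station1':.034,'station3':.034,'pad':0,'jar':0,'bench_block':0,'wood_disc':0}
for n in['setting36','setting32','setting28','setting24','setting20']:Z[n]=.003
for n,z in Z.items():
  for c in('top','scene'):
    r=arm.tip_of(c,n)
    print(n,c,[(round(q['score'],2),np.round(q['uv'],1),ray(c,q['uv'],z)[:2]) for q in r[:2]])
E
```

```text
0.0 [0.1894 0.6212 0.21  ] [[-0.9565  0.2916 -0.0004]
 [ 0.2916  0.9565 -0.0017]
 [-0.0001 -0.0018 -1.    ]] 0.998317897393597 -0.0187
scene [1.2415 0.701  0.7388]
top [0.468  0.0035 1.3929]
slide_base top [(0.95, array([345.3, 202.4]), array([ 0.5231, -0.087 ]))]
slide_base scene [(0.73, array([226.5, 210.6]), array([ 0.7305, -0.2193])), (0.62, array([308. , 201.3]), array([ 0.5128, -0.0836]))]
loading_place top [(0.63, array([346.6, 198.2]), array([ 0.5347, -0.0891]))]
loading_place scene [(0.92, array([305.2, 196.8]), array([ 0.5358, -0.0717]))]
next_place top [(0.6, array([333.7, 204.2]), array([ 0.5166, -0.0486]))]
next_place scene [(0.64, array([314.4, 195.2]), array([ 0.5086, -0.0585]))]
knob_grip top [(0.59, array([378.4, 223. ]), array([ 0.4566, -0.1828]))]
knob_grip scene [(0.55, array([299.4, 162.9]), array([ 0.4396, -0.2049]))]
station0 top [(0.97, array([354.3, 197.6]), array([ 0.5363, -0.1131])), (0.96, array([386.9, 196.8]), array([ 0.5376, -0.215 ]))]
station0 scene [(0.94, array([297.4, 190. ]), array([ 0.5276, -0.1175])), (0.77, array([289.4, 187.1]), array([ 0.5349
[... 1846 characters left out ...]
)), (0.56, array([228.7, 226.5]), array([0.4508, 0.2851]))]
setting28 scene [(0.66, array([407.6, 288.9]), array([0.5957, 0.3623])), (0.46, array([385.1, 268. ]), array([0.578 , 0.2795]))]
setting24 top [(0.56, array([200.4, 223.8]), array([0.4604, 0.3758])), (0.56, array([228.7, 226.5]), array([0.4508, 0.2851]))]
setting24 scene [(0.66, array([407.6, 288.9]), array([0.5957, 0.3623])), (0.46, array([385.1, 268. ]), array([0.578 , 0.2795]))]
setting20 top [(0.56, array([200.4, 223.8]), array([0.4604, 0.3758])), (0.56, array([228.7, 226.5]), array([0.4508, 0.2851]))]
setting20 scene [(0.66, array([407.6, 288.9]), array([0.5957, 0.3623])), (0.46, array([385.1, 268. ]), array([0.578 , 0.2795]))]
```

View pics/top0.png

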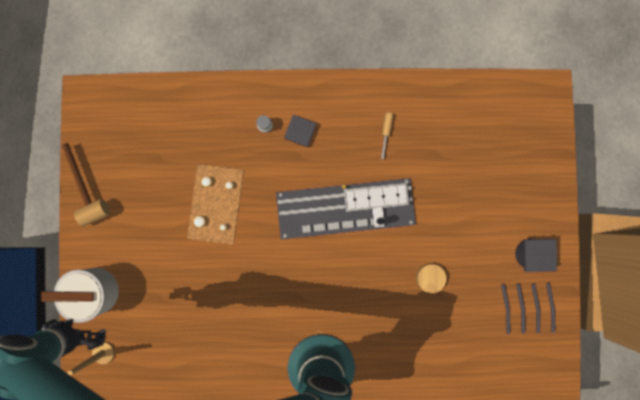

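View pics/scene0.png

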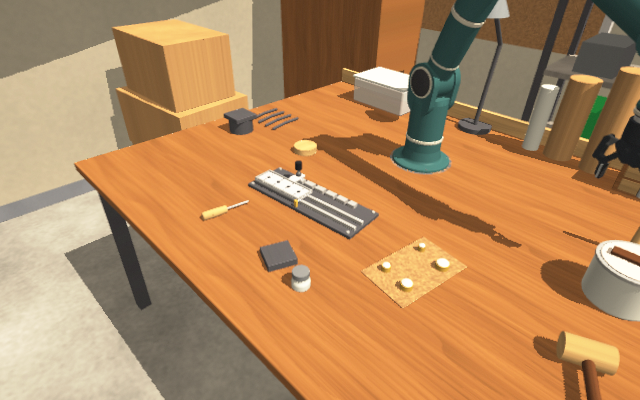

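```bash
cat > m.py <<'E'
from h import *
np.set_printoptions(precision=4,suppress=True)
a=cv2.imread('pics/top0.png');b=cv2.imread('pics/scene0.png')
c1=cv2.resize(a[170:245,265:425],None,fx=5,fy=5,interpolation=cv2.INTER_CUBIC)
cv2.imwrite('pics/c1.png',c1[:,:800])
c2=cv2.resize(b[150:240,240:385],None,fx=5.5,fy=5.5,interpolation=cv2.INTER_CUBIC)
cv2.imwrite('pics/c2.png',c2)
for n in['slide_base','setting36','setting32','carriage','knob_grip','pad']:
  for c in('top','scene'):
    for q in arm.cut_out(c,n)[:6]:
      m=q['mask'];ys,xs=np.nonzero(m);print(n,c,round(q['score'],2),np.round(q['extent'],1),m.sum(),xs.mean().round(2),ys.mean().round(2), end=' ')
      if n=='slide_base' and q['score']>.5:
        h=cv2.convexHull(np.c_[xs,ys].astype(np.float32));bx=cv2.boxPoints(cv2.minAreaRect(h))
        np.save(f'{c}_base.npy',h);print([ray(c,u,.012)[:2] for u in bx])
      else:print(ray(c,(xs.mean(),ys.mean()),.014)[:2])
E
python3 m.py
```

```text
slide_base top 0.98 [343.9 209.9 141.1  63.1] 6384 345.05 207.94 [array([0.5598, 0.1375]), array([ 0.6012, -0.2951]), array([ 0.4483, -0.3084]), array([0.4078, 0.1226])]
slide_base scene 0.94 [313.3 198.8 123.6  77.3] 3919 313.74 200.31 [array([ 0.6048, -0.2735]), array([ 0.3645, -0.4578]), array([0.3715, 0.1077]), array([0.5673, 0.1859])]
setting36 top 0.43 [206.6 181.4  11.    6.9] 88 206.83 181.73 [0.5936 0.3519]
setting36 scene 0.57 [441.  263.   10.7  10.7] 144 441.73 264.56 [0.4713 0.3792]
setting36 scene 0.57 [406.8 284.5  15.9  10.2] 140 405.74 284.96 [0.598  0.3567]
setting32 top 0.43 [206.6 181.4  11.    6.9] 88 206.83 181.73 [0.5936 0.3519]
setting32 scene 0.57 [441.  263.   10.7  10.7] 144 441.73 264.56 [0.4713 0.3792]
setting32 scene 0.57 [406.8 284.5  15.9  10.2] 140 405.74 284.96 [0.598  0.3567]
carriage top 0.7 [376.8 203.7  67.8  46.3] 1549 375.79 198.69 [ 0.533  -0.1828]
carriage scene 0.69 [284.6 180.3  54.9  38.3] 910 286.64 182.03 [ 0.5008 -0.2027]
pad top 0.6 [216.8 205.9  55.2  78.8] 3182 215.22 203.85 [0.523  0.3253]
pad top 0.51 [348.2 208.8 142.5  58.5] 6462 345.1 207.93 [ 0.505  -0.0852]
pad scene 0.74 [415.2 273.3 106.4  64.6] 3323 412.69 271.26 [0.5464 0.3414]
```

View pics/c1.png

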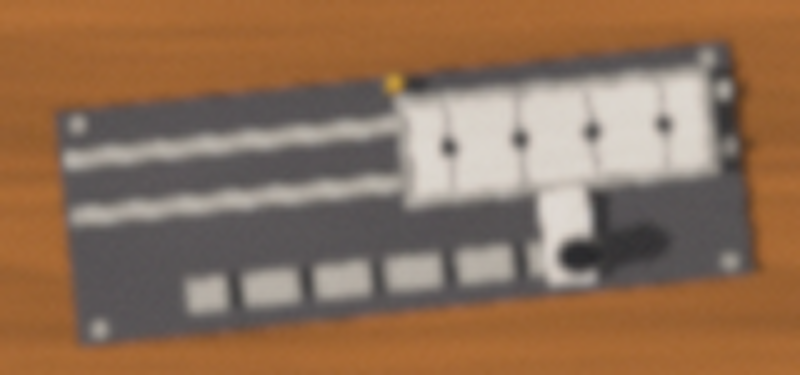

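View pics/c2.png

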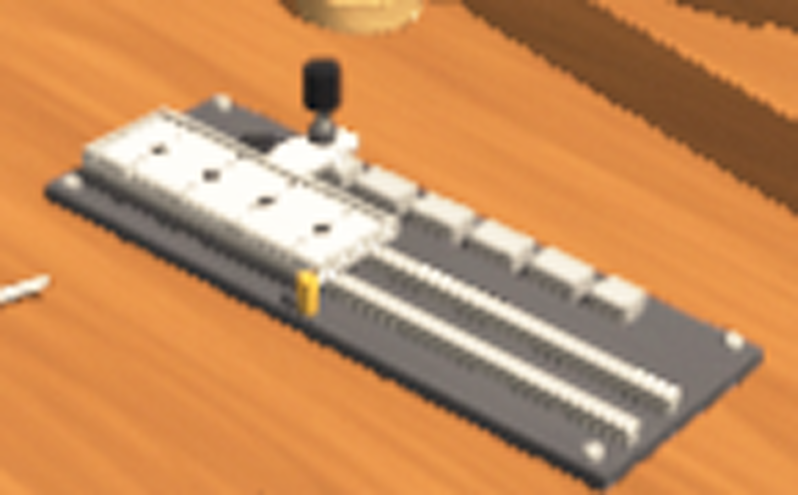

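```bash
cat > fit.py <<'E'
from h import *
from scipy.optimize import least_squares
np.set_printoptions(precision=4,suppress=True)
def top(p):return np.array([(p[0]+.5)/5-.5+265,(p[1]+.5)/5-.5+170])
def sc(p):return np.array([(p[0]+.5)/5.5-.5+240,(p[1]+.5)/5.5-.5+150])
B=[];add=lambda c,u,P,j=0:B.append((c,u,np.array(P),j))
Y=[.215,-.215,-.215,.215];X=[.05,.05,-.1,-.1]
for u,x,y in zip([(57,113),(727,42),(757,268),(80,345)],X,Y):add('top',top(u),[x,y,.012])
for u,x,y in zip([(603,478),(46,188),(222,96),(763,352)],X,Y):add('scene',sc(u),[x,y,.012])
for k,u in enumerate([(449,147),(520,139),(592,131),(664,124)]):add('top',top(u),[0,-.045*k,.034],1)
for k,u in enumerate([(321,229),(266,202),(211,175),(160,150)]):add('scene',sc(u),[0,-.045*k,.034],1)
add('top',top((394,84)),[.043,0,.037]);add('scene',sc((308,272)),[.043,0,.037])
for k,u in zip([4,3,2,1],[(237,292),(306,284),(379,277),(450,270)]):add('top',top(u),[-.075,-.0675+.045*k,.024])
def f(p,pr=False):
    r=[];R=np.array([[np.cos(p[2]),-np.sin(p[2]),0],[np.sin(p[2]),np.cos(p[2]),0],[0,0,1]])
    for c,u,P,j in B:
        W=R@(P+[0,p[3]*j,0])+[p[0],p[1],0]
        if c=='scene':W[:2]+=p[4:6]
        r.append((px(c,W)-u)*(1 if c=='scene' else 1))
    if pr:print(np.array(r))
    return np.r_[np.ravel(r),p[4:6]/.002*.3]
q=least_squares(f,[.53,-.085,.095,-.025,0,0],x_scale=.01,loss='soft_l1').x
f(q,1);print(q,np.degrees(q[2]))
# settings: white stones
a=cv2.imread('pics/top0.png')[:,:,::-1].astype(int);b=cv2.imread('pics/scene0.png')[:,:,::-1].astype(int)
for c,im,box in(('top',a,(185,165,245,245)),('scene',b,(360,235,470,305))):
    x0,y0,x1,y1=box;g=im[y0:y1,x0:x1]
    w=np.clip(g[:,:,2]-120,0,None)
    n,l,st,ce=cv2.connectedComponentsWithStats((g[:,:,2]>145).astype(np.uint8))
    for i in range(1,n):
        if st[i,4]<4:continue
        u,v=ce[i].round().astype(int);yy,xx=np.mgrid[max(v-8,0):v+9,max(u-8,0):u+9];yy=yy.clip(0,g.shape[0]-1);xx=xx.clip(0,g.shape[1]-1)
        ww=w[yy,xx];uv=(x0+(ww*xx).sum()/ww.sum(),y0+(ww*yy).sum()/ww.sum())
        print(c,st[i,4],ww.sum(),np.array(uv),ray(c,uv,.021)[:2])
o=[cv2.resize(cv2.imread('pics/top0.png')[168:243,180:250],(560,600),interpolation=cv2.INTER_CUBIC)]
cv2.imwrite('pics/c3.png',o[0])
cv2.imwrite('pics/c4.png',cv2.resize(cv2.imread('pics/scene0.png')[235:305,365:465],(800,560),interpolation=cv2.INTER_CUBIC))
E
python3 fit.py
```

```text
[[-0.4954 -0.4151]
 [ 0.171  -0.3431]
 [-0.5172  1.3952]
 [-0.2476  0.4316]
 [ 0.3803  0.0558]
 [-0.4063 -0.8361]
 [-0.7512 -0.539 ]
 [ 0.6436 -0.6946]
 [ 0.0159  0.0638]
 [ 0.1512  0.1511]
 [ 0.0549  0.2419]
 [-0.0793  0.1369]
 [ 0.096   0.1685]
 [-0.0885  0.0521]
 [ 0.0826  0.1117]
 [-0.1379 -0.0261]
 [ 0.3783 -0.1474]
 [-0.1894  0.6686]
 [-0.188  -0.2105]
 [ 0.3232 -0.1279]
 [ 0.0234 -0.2477]
 [ 0.106  -0.3691]]
[ 0.5291 -0.0846  0.0928 -0.0289 -0.0003  0.0034] 5.318178680591299
top 55 4036 [205.3305 181.3712] [0.5942 0.3549]
top 30 1976 [228.1361 185.042 ] [0.5816 0.2825]
top 75 5642 [198.2448 221.4348] [0.468  0.3777]
top 21 1128 [222.0842 227.008 ] [0.4497 0.3023]
scene 26 2700 [421.9552 244.6689] [0.4495 0.3034]
scene 96 10859 [442.8224 262.1682] [0.4689 0.3795]
scene 41 4658 [386.2237 264.4229] [0.5818 0.2838]
scene 89 9939 [406.8318 282.1982] [0.5948 0.3566]
```

View pics/c3.png

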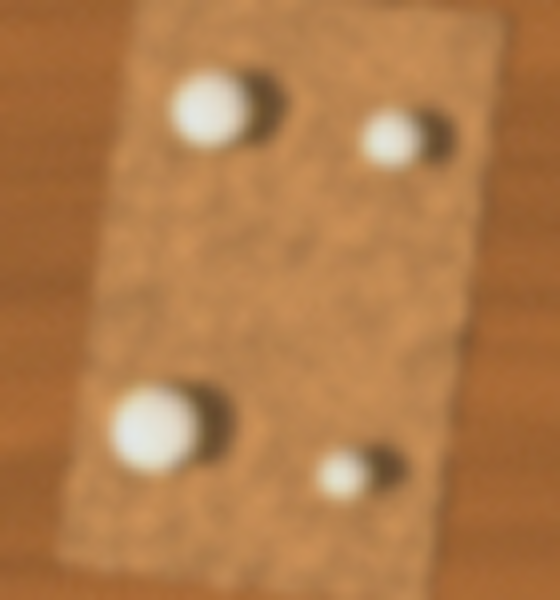

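View pics/c4.png

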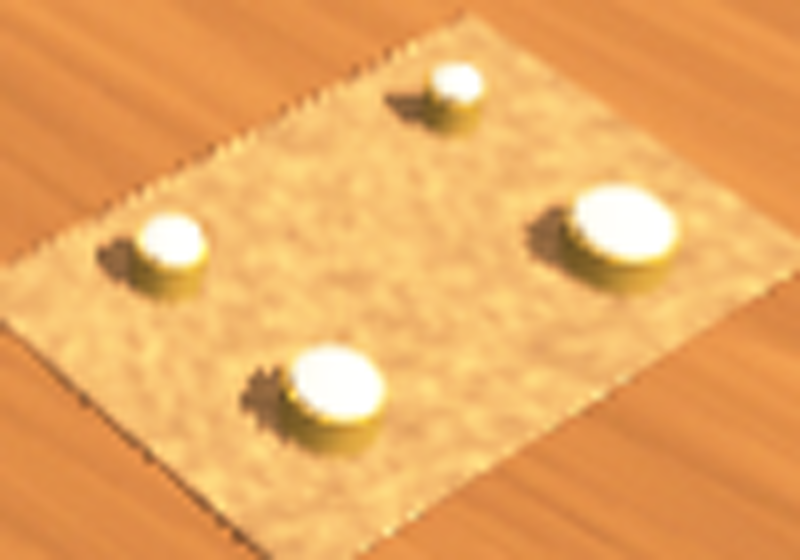

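```bash
cat >> h.py <<'E'
O=np.array([.5291,-.0846]);YAW=.0928
def sl(x,y):  # slide frame -> world
    c,s=np.cos(YAW),np.sin(YAW);return O+[c*x-s*y,s*x+c*y]
def rel(*targets):
    """rows (shift units + rotvec units) to targets (x,y,z), tool y along slide x, tool down"""
    s=arm.state();R=np.array(s['orientation']);p=np.array(s['eef_pos'])
    c,q=np.cos(YAW),np.sin(YAW);G=np.array([[-q,c,0],[c,q,0],[0,0,-1.]]).T.reshape(3,3)
    G=np.column_stack([[-q,c,0],[c,q,0],[0,0,-1.]])
    w=np.degrees(cv2.Rodrigues(R.T@G)[0].ravel())/6
    print('t',round(s['t'],2),'pos',p.round(4),'F',np.round(s['contact_force'],1),'w',round(s['width'],3),'grip',round(s['grip_force'],1))
    for t in targets:print(np.round(np.r_[R.T@(np.array(t)-p)/.04,w],3))
E
python3 - <<'E'
from h import *
u=((577+.5)/5-.5+265,(254+.5)/5-.5+170);print(ray('top',u,.078),sl(-.075,-.0964))
k=sl(-.075,-.0964)
rel([.5,.3,.22],[*k,.15])
E
```

```text
[ 0.46443762 -0.18575909  0.078     ] [ 0.4633558  -0.18753522]
t 2.3 pos [0.1895 0.6217 0.211 ] F [1.  0.7 0.5] w 0.999 grip 0.0
[-9.7700e+00 -5.4310e+00 -2.2500e-01  0.0000e+00  1.0000e-03  1.1289e+01]
[-1.2447e+01 -1.7357e+01  1.5260e+00  0.0000e+00  1.0000e-03  1.1289e+01]
```

move_arm(increments=[-9.77,-5.43,-0.22,0,0,11.29,100,-9.77,-5.43,-0.22,0,0,11.29,100,-9.77,-5.43,-0.22,0,0,11.29,100,-9.77,-5.43,-0.22,0,0,11.29,100,-9.77,-5.43,-0.22,0,0,11.29,100,-9.77,-5.43,-0.22,0,0,11.29,100,-9.77,-5.43,-0.22,0,0,11.29,100,-9.77,-5.43,-0.22,0,0,11.29,100])

```text
t: 2.97
eef_pos: [0.4221, 0.3805, 0.218]
orientation: [[-0.266, 0.964, 0.0], [0.964, 0.266, 0.001], [0.001, 0.001, -1.0]]
contact_force: [1.6, 0.7, 0.1]
width: 1.001
grip_force: 0.0
```

```bash
python3 -c "
from h import *
rel([*sl(-.075,-.0964),.15])"
```

```text
t 2.97 pos [0.4221 0.3805 0.218 ] F [1.6 0.7 0.1] w 1.001 grip 0.0
[-1.3965e+01 -2.7800e+00  1.6890e+00  5.0000e-03 -7.0000e-03  1.6820e+00]
```

move_arm(increments=[-14,-2.8,1.7,0,0,1.68,100,-14,-2.8,1.7,0,0,1.68,100,-14,-2.8,1.7,0,0,1.68,100,-14,-2.8,1.7,0,0,1.68,100,-14,-2.8,1.7,0,0,1.68,100,-14,-2.8,1.7,0,0,1.68,100,-14,-2.8,1.7,0,0,1.68,100,-14,-2.8,1.7,0,0,1.68,100])

```text
t: 3.63
eef_pos: [0.4465, 0.0502, 0.1784]
orientation: [[-0.099, 0.995, 0.001], [0.995, 0.099, 0.001], [0.001, 0.001, -1.0]]
contact_force: [1.2, 0.7, -0.9]
width: 0.999
grip_force: 0.0
```

```bash
python3 -c "
from h import *
rel([*sl(-.075,-.0964),.15])"
```

```text
t 3.63 pos [0.4465 0.0502 0.1784] F [ 1.2  0.7 -0.9] w 0.999 grip 0.0
[-5.956 -0.173  0.705  0.012 -0.006  0.064]
```

move_arm(increments=[-5.5,-0.15,0.65,0.01,0,0.06,100,-5.5,-0.15,0.65,0.01,0,0.06,100,-5.5,-0.15,0.65,0.01,0,0.06,80,-5.5,-0.15,0.65,0.01,0,0.06,80,-5.5,-0.15,0.65,0.01,0,0.06,80,-5.5,-0.15,0.65,0.01,0,0.06,80,-5.5,-0.15,0.65,0.01,0,0.06,80,-5.5,-0.15,0.65,0.01,0,0.06,80])

```text
t: 4.3
eef_pos: [0.4621, -0.1681, 0.152]
orientation: [[-0.091, 0.996, -0.001], [0.996, 0.091, 0.0], [0.0, -0.001, -1.0]]
contact_force: [-0.9, 0.2, -0.1]
width: 0.797
grip_force: 0.0
```

```bash
python3 -c "
from h import *
k=sl(-.075,-.0964)
rel([*k,.15],[*k,.05])"
```

```text
t 4.3 pos [ 0.4621 -0.1681  0.152 ] F [-0.9  0.2 -0.1] w 0.797 grip 0.0
[-0.487 -0.014  0.051 -0.013 -0.002 -0.021]
[-4.870e-01 -1.000e-02  2.551e+00 -1.300e-02 -2.000e-03 -2.100e-02]
```

move_arm(increments=[-0.48,0,0.5,0,0,-0.02,70,-0.48,0,1.5,0,0,-0.02,70,-0.48,0,2.3,0,0,-0.02,70,-0.48,0,2.55,0,0,-0.02,70,-0.48,0,2.55,0,0,-0.02,0,-0.48,0,2.55,0,0,-0.02,0,-0.48,0,2.55,0,0,-0.02,0,-0.48,0,2.55,0,0,-0.02,0], grip_force=40)

```text
t: 4.97
eef_pos: [0.4633, -0.1866, 0.0519]
orientation: [[-0.095, 0.995, -0.002], [0.995, 0.095, 0.001], [0.001, -0.002, -1.0]]
contact_force: [-6.4, 0.1, 4.7]
width: 0.259
grip_force: 39.1
```

move_arm(increments=[0,0,0,0,0,0,0,0,0,0,0,0,0,0,0,0,0,0,0,0,0,0,0,0,0,0,0,0])

```text
t: 5.3
eef_pos: [0.4633, -0.1867, 0.0519]
orientation: [[-0.095, 0.995, -0.001], [0.995, 0.095, 0.001], [0.001, -0.001, -1.0]]
contact_force: [-5.8, -0.6, 4.1]
width: 0.26
grip_force: 39.2
```

```bash
python3 -c "
from h import *
snap('scene','s1');cv2.imwrite('pics/s1c.png',cv2.resize(cv2.imread('pics/s1.png')[110:240,220:400],None,fx=3.5,fy=3.5))
rel([*sl(-.075,-.0675),.063])"
```

```text
t 5.35 pos [ 0.4633 -0.1868  0.0519] F [-6.  -1.9  3.7] w 0.262 grip 39.2
[ 0.703  0.001 -0.276 -0.01  -0.007  0.02 ]
```

View pics/s1c.png

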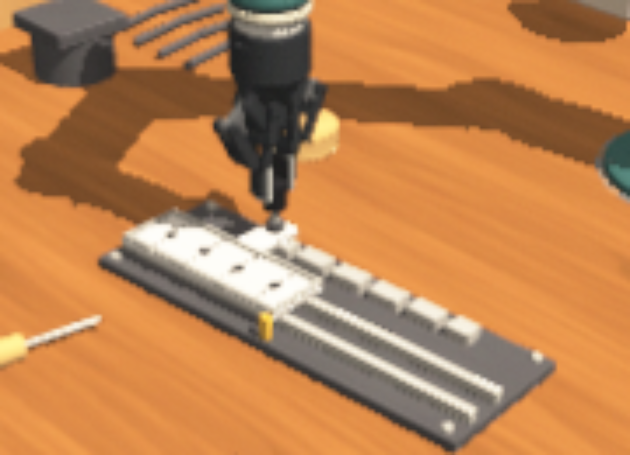

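move_arm(increments=[0,0,-0.06,0,0,0,0,0,0,-0.1,0,0,0,0,0.25,0,-0.1,0,0,0,0,0.5,0,-0.1,0,0,0,0,0.71,0,-0.1,0,0,0,0,0.71,0,-0.1,0,0,0,0,0.71,0,-0.1,0,0,0,0,0.71,0,-0.1,0,0,0,0])

```text
t: 6.02
eef_pos: [0.4604, -0.1572, 0.0538]
orientation: [[-0.096, 0.995, -0.003], [0.995, 0.096, 0.002], [0.002, -0.003, -1.0]]
contact_force: [-5.2, 1.3, -9.1]
width: 0.262
grip_force: 39.6
```

```bash
cat > car.py <<'E'
from h import *
# carriage position by station dots seen from above: ncc-free: dark minima along row line
import sys
def car(cams=('top',)):
    for c in cams:
        im=snap(c)
        k=[];
        for q in arm.tip_of(c,'station0'):
            if q['score']<.5:continue
            w=ray(c,q['uv'],.034)[:2]-O;cc,s=np.cos(YAW),np.sin(YAW)
            k.append((w[0]*cc+w[1]*s,-w[0]*s+w[1]*cc,q['score']))
        print(c,np.round(sorted(k,key=lambda a:-a[1]),4))
if __name__=='__main__':
    car(('top','scene'));rel([*sl(-.075,-.0675),.05])
E
python3 car.py
```

```text
top [[-2.100e-03 -4.000e-04  7.300e-01]
 [ 3.800e-03 -3.900e-02  7.800e-01]
 [ 9.000e-03 -1.364e-01  9.500e-01]]
scene [[ 1.720e-02  4.777e-01  6.400e-01]
 [-4.300e-03  6.400e-03  9.200e-01]
 [ 1.110e-02 -2.140e-02  7.300e-01]
 [-3.000e-04 -9.930e-02  7.700e-01]
 [ 8.000e-04 -1.270e-01  9.500e-01]]
t 6.22 pos [ 0.4605 -0.158   0.0538] F [-4.7  2.2 -9.3] w 0.265 grip 39.6
[-0.019  0.002  0.096 -0.027 -0.012  0.02 ]
```

move_arm(increments=[0,0,0.1,0,0,0,0,0,0,0.2,0,0,0,0,0,0,0.22,0,0,0,0,0,0,0.22,0,0,0,0])

```text
t: 6.55
eef_pos: [0.4606, -0.1582, 0.045]
orientation: [[-0.094, 0.996, -0.003], [0.996, 0.094, 0.001], [0.001, -0.003, -1.0]]
contact_force: [-6.1, 1.0, -6.1]
width: 0.258
grip_force: 40.0
```

```bash
python3 -c "
from h import *
rel([*sl(-.075,-.0675),.05])"
```

```text
t 6.55 pos [ 0.4606 -0.1582  0.045 ] F [-6.1  1.  -6.1] w 0.258 grip 40.0
[-0.013  0.001 -0.124 -0.027 -0.01   0.017]
```

move_arm(increments=[0,0,0.03,0,0,0,0,0,0,0.03,0,0,0,60,0,0,0.03,0,0,0,60,0,0,0.03,0,0,0,60,0,0,-1,0,0,0,60,0,0,-2,0,0,0,60,0,0,-3,0,0,0,60,0,0,-3,0,0,0,60])

```text
t: 7.22
eef_pos: [0.4675, -0.1608, 0.173]
orientation: [[-0.094, 0.996, 0.015], [0.996, 0.094, -0.002], [-0.004, 0.015, -1.0]]
contact_force: [2.0, -0.3, 0.7]
width: 0.601
grip_force: 0.0
```

```bash
cat > fit2.py <<'E'
# white-stone finder near predicted world positions; both cameras
from h import *
np.set_printoptions(precision=4,suppress=True)
def stone(im,c,P,z=.021,r=9):
    u,v=px(c,[*P,z]).round().astype(int)
    for _ in range(3):
        g=im[v-r:v+r+1,u-r:u+r+1,2].astype(float);w=np.clip(g-125,0,None)
        if w.sum()<300:return None
        yy,xx=np.mgrid[v-r:v+r+1,u-r:u+r+1];uv=((w*xx).sum()/w.sum(),(w*yy).sum()/w.sum());u,v=int(round(uv[0])),int(round(uv[1]))
    return ray(c,uv,z)[:2]
S={36:(.468,.378),32:(.594,.355),24:(.582,.283),20:(.450,.303)}
def pads():
    for c in('top','scene'):
        im=snap(c)
        print(c,{k:stone(im,c,p) for k,p in S.items()})
E
python3 -c "
from fit2 import *
pads();a=np.array(S[36])
rel([*sl(-.075,-.0675),.2],[.468,.378,.12])"
```

```text
top {36: array([0.4681, 0.3777]), 32: array([0.5942, 0.3549]), 24: array([0.5815, 0.2825]), 20: array([0.4497, 0.3023])}
scene {36: array([0.4689, 0.3795]), 32: array([0.5948, 0.3567]), 24: array([0.5819, 0.2838]), 20: array([0.4496, 0.3034])}
t 7.32 pos [ 0.4641 -0.1588  0.1679] F [ 0.2  1.5 -0.2] w 0.607 grip 0.0
[ 0.008 -0.08  -0.802  0.06   0.008  0.022]
[13.351  1.365  1.195  0.06   0.008  0.022]
```

move_arm(increments=[13.35,1.36,0.3,0.06,0,0.02,70,13.35,1.36,0.3,0.06,0,0.02,70,13.35,1.36,0.3,0.06,0,0.02,70,13.35,1.36,0.3,0.06,0,0.02,70,13.35,1.36,0.3,0.06,0,0.02,70,13.35,1.36,0.3,0.06,0,0.02,70,13.35,1.36,0.3,0.06,0,0.02,70,13.35,1.36,0.3,0.06,0,0.02,70])

```text
t: 7.98
eef_pos: [0.4631, 0.1769, 0.1571]
orientation: [[-0.092, 0.996, -0.008], [0.996, 0.092, -0.001], [0.0, -0.008, -1.0]]
contact_force: [0.6, -0.2, 0.8]
width: 0.701
grip_force: 0.0
```

```bash
python3 -c "
from h import *
rel([.468,.378,.1])"
```

```text
t 7.98 pos [0.4631 0.1769 0.1571] F [ 0.6 -0.2  0.8] w 0.701 grip 0.0
[ 4.994e+00  5.980e-01  1.422e+00 -7.500e-02 -0.000e+00 -2.000e-03]
```

move_arm(increments=[4.6,0.58,1.4,0,0,0,70,4.6,0.58,1.4,0,0,0,70,4.6,0.58,1.4,0,0,0,70,4.6,0.58,1.4,0,0,0,70,4.6,0.58,1.4,0,0,0,70,4.6,0.58,1.4,0,0,0,70,4.6,0.58,1.4,0,0,0,70,4.6,0.58,1.4,0,0,0,70])

```text
t: 8.65
eef_pos: [0.4694, 0.3588, 0.1007]
orientation: [[-0.092, 0.996, -0.008], [0.996, 0.092, -0.002], [-0.002, -0.008, -1.0]]
contact_force: [0.1, -0.7, 0.3]
width: 0.702
grip_force: 0.0
```

```bash
python3 -c "
from h import *
rel([.468,.3777,.1],[.468,.3777,.007])"
```

```text
t 8.65 pos [0.4694 0.3588 0.1007] F [ 0.1 -0.7  0.3] w 0.702 grip 0.0
[ 0.473  0.009  0.018 -0.079  0.016 -0.01 ]
[ 0.477  0.028  2.343 -0.079  0.016 -0.01 ]
```

move_arm(increments=[0.475,0.01,0.6,-0.08,0.01,0,70,0.475,0.015,1.5,-0.08,0.01,0,70,0.475,0.026,2.1,-0.08,0.01,0,70,0.475,0.026,2.27,-0.08,0.01,0,70,0.475,0.026,2.27,-0.08,0.01,0,70,0.475,0.026,2.27,-0.08,0.01,0,30,0.475,0.026,2.27,-0.08,0.01,0,0,0.475,0.026,2.27,-0.08,0.01,0,0], grip_force=30)

```text
t: 9.32
eef_pos: [0.4693, 0.3796, 0.0129]
orientation: [[-0.092, 0.996, 0.003], [0.996, 0.092, 0.003], [0.003, 0.004, -1.0]]
contact_force: [-0.3, 0.8, 0.4]
width: 0.278
grip_force: 0.0
```

move_arm(increments=[0,0,0,0,0,0,0,0,0,0,0,0,0,0,0,0,0,0,0,0,0,0,0,0,0,0,0,0])

```text
t: 9.65
eef_pos: [0.468, 0.3793, 0.0112]
orientation: [[-0.093, 0.996, 0.001], [0.996, 0.093, 0.002], [0.001, 0.001, -1.0]]
contact_force: [0.2, -0.5, 0.8]
width: -0.001
grip_force: 0.0
```

```bash
python3 -c "
from h import *
rel([.468,.3777,.1])"
```

```text
t 9.65 pos [0.468  0.3793 0.0112] F [ 0.2 -0.5  0.8] w -0.001 grip 0.0
[-3.800e-02 -1.000e-03 -2.219e+00  1.400e-02 -1.400e-02  1.000e-03]
```

```bash
python3 -c "
from fit2 import *
pads()
im=snap('scene','s2');cv2.imwrite('pics/s2c.png',cv2.resize(im[220:320,350:480,::-1],None,fx=5,fy=5))"
```

```text
top {36: None, 32: array([0.5942, 0.3549]), 24: array([0.5815, 0.2825]), 20: None}
scene {36: array([0.4708, 0.3833]), 32: array([0.5948, 0.3565]), 24: array([0.5819, 0.2837]), 20: array([0.4495, 0.3032])}
```

View pics/s2c.png

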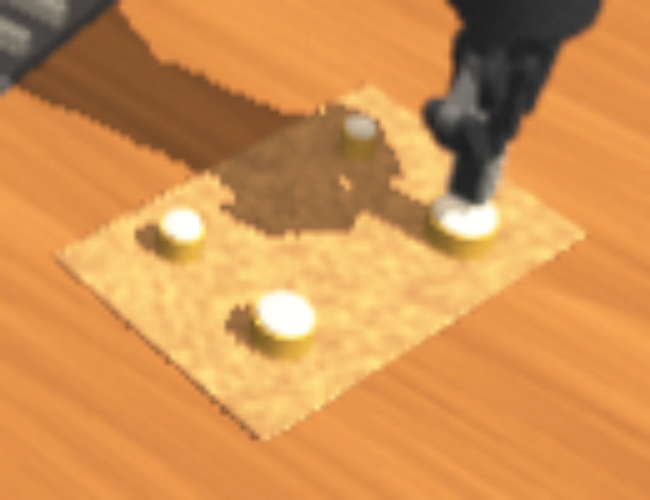

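```bash
python3 -c "
from fit2 import *
s=arm.state();p=s['eef_pos'];print(p)
for z in(0.,.013,.02,.03):print(px('scene',[p[0],p[1],p[2]+z]),px('top',[p[0],p[1],p[2]+z]))
print(px('scene',[.468,.378,.003]),px('scene',[.468,.378,.024]))
im=snap('scene');cv2.imwrite('pics/s3c.png',cv2.resize(im[230:285,410:475,::-1],None,fx=9,fy=9,interpolation=cv2.INTER_CUBIC))"
```

```text
[0.4679 0.3791 0.0109]
[442.1926 264.7959] [198.6741 221.4656]
[443.0944 261.0786] [197.5597 221.4781]
[443.5854 259.0561] [196.951 221.485]
[444.2935 256.1411] [196.0706 221.4948]
[441.2558 266.8224] [442.701  260.8431]
```

View pics/s3c.png

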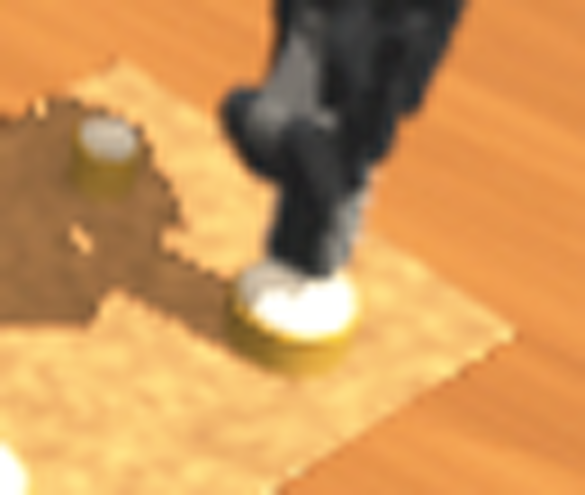

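move_arm(increments=[0,0,-0.5,0,0,0,0,0,0,-1.5,0,0,0,0,0,0,-2,0,0,0,0,0,0,-2,0,0,0,0,0,0,-2,0,0,0,0])

```text
t: 10.27
eef_pos: [0.4685, 0.3797, 0.0921]
orientation: [[-0.093, 0.996, 0.003], [0.996, 0.093, 0.003], [0.003, 0.003, -1.0]]
contact_force: [0.2, -0.2, -0.6]
width: -0.001
grip_force: 0.0
```

```bash
python3 -c "
from fit2 import *
s=arm.state();p=s['eef_pos'];print(p);pads()
im=snap('scene')[:,:,::-1].copy()
big=cv2.resize(im[215:275,410:475],None,fx=9,fy=9,interpolation=cv2.INTER_CUBIC)
for z,col in((0,(0,0,255)),(.013,(0,255,0)),(.0187,(255,0,0))):
  u=px('scene',[p[0],p[1],p[2]+z]);cv2.circle(big,(int((u[0]-410+.5)*9),int((u[1]-215+.5)*9)),3,col,-1)
cv2.imwrite('pics/s4.png',big)"
```

```text
[0.4685 0.3797 0.0921]
top {36: array([0.4681, 0.3777]), 32: array([0.5942, 0.3549]), 24: array([0.5815, 0.2825]), 20: array([0.4497, 0.3023])}
scene {36: array([0.4689, 0.3795]), 32: array([0.5948, 0.3566]), 24: array([0.5819, 0.2837]), 20: array([0.4496, 0.3034])}
```

View pics/s4.png

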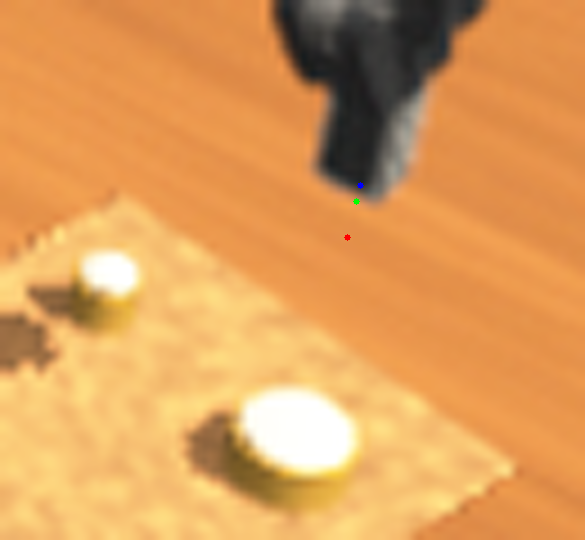

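move_arm(increments=[-0.04,0,0.2,0,0,0,65,-0.04,0,0.6,0,0,0,65,-0.04,0,1.4,0,0,0,65,-0.04,0,2.2,0,0,0,65,-0.04,0,2.45,0,0,0,65,-0.04,0,2.45,0,0,0,65])

```text
t: 10.92
eef_pos: [0.4657, 0.3751, -0.0111]
orientation: [[-0.092, 0.996, -0.005], [0.996, 0.092, -0.005], [-0.004, -0.005, -1.0]]
contact_force: [0.3, -0.1, -0.1]
width: 0.651
grip_force: 0.0
```

move_arm(increments=[0,0,0.1,0,0,0,65,0,0,0.1,0,0,0,0,0,0,0.1,0,0,0,0,0,0,0.1,0,0,0,0,0,0,0.1,0,0,0,0])

```text
t: 11.33
eef_pos: [0.469, 0.3783, -0.0097]
orientation: [[-0.093, 0.996, 0.003], [0.996, 0.093, 0.003], [0.003, 0.003, -1.0]]
contact_force: [-0.1, 0.7, 3.8]
width: 0.398
grip_force: 30.3
```

move_arm(increments=[0,0,0,0,0,0,55,0,0,0,0,0,0,55,0,0,-0.13,0,0,0,55,0,0,-0.26,0,0,0,55,0,0,-0.26,0,0,0,0,0,0,-0.26,0,0,0,0,0,0,-0.26,0,0,0,0])

```text
t: 11.92
eef_pos: [0.4684, 0.3778, -0.0001]
orientation: [[-0.093, 0.996, 0.001], [0.996, 0.093, 0.002], [0.002, 0.002, -1.0]]
contact_force: [-0.7, -1.6, 6.5]
width: 0.216
grip_force: 29.1
```

```bash
python3 -c "
from h import *
rel([.5,.35,.1],[*sl(0,0),.1])"
```

```text
t 11.92 pos [ 4.684e-01  3.778e-01 -1.000e-04] F [-0.7 -1.6  6.5] w 0.216 grip 29.1
[-0.762  0.727 -2.503  0.015 -0.016 -0.   ]
[-11.648   0.445  -2.522   0.015  -0.016  -0.   ]
```

move_arm(increments=[0,0,0,0,0,0,60,0,0,0,0,0,0,60,0,0,0.13,0,0,0,60,0,0,0.26,0,0,0,60,0,0,0.26,0,0,0,60,0,0,0.26,0,0,0,0,0,0,0.26,0,0,0,0,0,0,0.26,0,0,0,0])

```text
t: 12.58
eef_pos: [0.4682, 0.3775, -0.0112]
orientation: [[-0.092, 0.996, 0.001], [0.996, 0.092, 0.001], [0.001, 0.001, -1.0]]
contact_force: [-0.1, -0.1, -0.8]
width: 0.402
grip_force: 29.9
```

```bash
python3 -c "
from h import *
rel([.5,.35,.1],[*sl(0,0),.1])"
```

```text
t 12.58 pos [ 0.4682  0.3775 -0.0112] F [-0.1 -0.1 -0.8] w 0.402 grip 29.9
[-7.55e-01  7.31e-01 -2.78e+00  1.00e-02 -9.00e-03 -2.00e-03]
[-1.1641e+01  4.5100e-01 -2.7900e+00  1.0000e-02 -9.0000e-03 -2.0000e-03]
```

move_arm(increments=[0,0,-1,0,0,0,0,-0.5,0,-2,0,0,0,0,-1.5,0.1,-2.7,0,0,0,0,-11.64,0.45,-2.7,0,0,0,0,-11.64,0.45,-2.7,0,0,0,0,-11.64,0.45,-2.7,0,0,0,0,-11.64,0.45,-2.7,0,0,0,0,-11.64,0.45,-2.7,0,0,0,0], grip_force=60)

```text
t: 13.25
eef_pos: [0.5027, 0.1176, 0.0941]
orientation: [[-0.093, 0.996, 0.002], [0.996, 0.093, 0.002], [0.001, 0.002, -1.0]]
contact_force: [1.7, -0.6, -1.1]
width: 0.388
grip_force: 59.8
```

```bash
python3 -c "
from h import *
rel([*sl(0,0),.09])"
```

```text
t 13.25 pos [0.5027 0.1176 0.0941] F [ 1.7 -0.6 -1.1] w 0.388 grip 59.8
[-5.095e+00  1.880e-01  9.400e-02  1.700e-02 -1.400e-02  3.000e-03]
```

move_arm(increments=[-5.09,0.19,0,0,0,0,0,-5.09,0.19,0,0,0,0,0,-5.09,0.19,0,0,0,0,0,-5.09,0.19,0,0,0,0,0,-5.09,0.19,0,0,0,0,0,-5.09,0.19,0.4,0,0,0,0,-5.09,0.19,0.8,0,0,0,0,-5.09,0.19,0.8,0,0,0,0])

```text
t: 13.92
eef_pos: [0.527, -0.0833, 0.0593]
orientation: [[-0.091, 0.996, -0.004], [0.996, 0.091, 0.001], [0.002, -0.003, -1.0]]
contact_force: [0.2, 2.2, -1.6]
width: 0.395
grip_force: 43.8
```

```bash
cat > dots.py <<'E'
from fit2 import *
# template-free carriage estimate: dark dots along row line in each camera
def prof(c,im,x=0.,z=.034):
    ys=np.arange(-.2,.22,.0005);g=cv2.cvtColor(im,cv2.COLOR_RGB2GRAY).astype(np.float32)
    U=np.array([px(c,[*sl(x,y),z]) for y in ys],np.float32)
    return ys,cv2.remap(g,U[:,:1],U[:,1:],cv2.INTER_CUBIC).ravel()
def dots(c,im,off=0.):
    # returns y (slide frame) of narrow dark minima on bright plate
    ys,a=prof(c,im);b=cv2.blur(a[:,None],(1,31)).ravel();d=b-a
    r=[]
    for i in range(3,len(d)-3):
        if d[i]==d[i-12 if i>12 else 0:i+13].max() and d[i]>15 and b[i]>90:r.append(round(float(ys[i]),4))
    return r
def mark(c,world):  # world -> slide frame
    w=np.array(world)-O;cc,s=np.cos(YAW),np.sin(YAW);return np.round([w[0]*cc+w[1]*s,-w[0]*s+w[1]*cc],4)
E
python3 -c "
from dots import *
for c in('top','scene'):
  print(c,dots(c,cv2.imread(f'pics/{c}0.png')[:,:,::-1].copy()),dots(c,snap(c)))
rel([*sl(0,0),.06],[*sl(0,0),.0198])"
```

```text
top [-0.164, -0.1185, -0.0735, -0.0285] []
scene [-0.161, -0.119, -0.072, -0.0275, 0.0125, 0.037] [-0.1335, -0.085, -0.0465, -0.014, 0.001, 0.0415, 0.0615]
t 14.02 pos [ 0.5288 -0.0825  0.0613] F [ 0.2  1.1 -1.2] w 0.387 grip 60.3
[-0.053  0.003  0.032 -0.001 -0.011  0.   ]
[-0.054  0.003  1.037 -0.001 -0.011  0.   ]
```

move_arm(increments=[-0.05,0,0.4,0,0,0,0,-0.05,0,0.7,0,0,0,0,-0.05,0,0.9,0,0,0,0,-0.05,0,0.97,0,0,0,0,-0.05,0,0.97,0,0,0,0])

```text
t: 14.43
eef_pos: [0.5289, -0.0842, 0.0221]
orientation: [[-0.093, 0.996, -0.0], [0.996, 0.093, 0.001], [0.001, -0.0, -1.0]]
contact_force: [-0.4, -0.3, -0.6]
width: 0.388
grip_force: 60.4
```

```bash
python3 -c "
from h import *
rel([*sl(0,0),.0195])"
```

```text
t 14.43 pos [ 0.5289 -0.0842  0.0221] F [-0.4 -0.3 -0.6] w 0.388 grip 60.4
[-0.011  0.003  0.065 -0.003 -0.012  0.004]
```

move_arm(increments=[-0.01,0,0.04,0,0,0,0,-0.01,0,0.06,0,0,0,0,-0.01,0,0.065,0,0,0,0,-0.01,0,0.065,0,0,0,0])

```text
t: 14.77
eef_pos: [0.5297, -0.0849, 0.0204]
orientation: [[-0.093, 0.996, 0.002], [0.996, 0.093, 0.001], [0.001, 0.002, -1.0]]
contact_force: [-0.7, -0.2, -0.3]
width: 0.388
grip_force: 60.4
```

move_arm(increments=[0,0,0,0,0,0,44,0,0,0,0,0,0,52,0,0,0,0,0,0,56,0,0,-0.5,0,0,0,56,0,0,-1.5,0,0,0,56,-1,-1.5,-2,0,0,0,56,-1.63,-1.88,-2,0,0,0,60,-1.63,-1.88,-2,0,0,0,65])

```text
t: 15.43
eef_pos: [0.458, -0.1601, 0.1014]
orientation: [[-0.089, 0.996, 0.002], [0.996, 0.089, 0.0], [0.0, 0.002, -1.0]]
contact_force: [-0.6, -0.3, -0.1]
width: 0.651
grip_force: 0.0
```

```bash
python3 -c "
from dots import *
for c in('top','scene'):
  im=snap(c);print(c,dots(c,im),[mark(c,s) for s in[stone(im,c,sl(0,0),.052,7)] if s is not None])
a=cv2.resize(snap('top')[170:245,285:400,::-1],None,fx=3.4,fy=3.4,interpolation=cv2.INTER_CUBIC)
b=cv2.resize(snap('scene')[130:240,240:385,::-1],None,fx=2.7,fy=2.7,interpolation=cv2.INTER_CUBIC)
H=max(len(a),len(b));f=lambda i:np.pad(i,((0,H-len(i)),(0,0),(0,0)));cv2.imwrite('pics/p1.png',np.hstack([f(a),f(b)]))
k=sl(-.075,-.0675);rel([*k,.1],[*k,.037])"
```

```text
top [-0.1355, -0.0905, -0.045, -0.024] [array([-0.0006,  0.0053])]
scene [-0.1335, -0.0905, -0.0465, -0.022, 0.0125, 0.0415] [array([-0.0095, -0.0108])]
t 15.63 pos [ 0.4609 -0.1569  0.1003] F [ 0.5  0.5 -0. ] w 0.651 grip 0.0
[-0.046 -0.01   0.006  0.022 -0.013 -0.01 ]
[-0.048 -0.014  1.581  0.022 -0.013 -0.01 ]
```

View pics/p1.png

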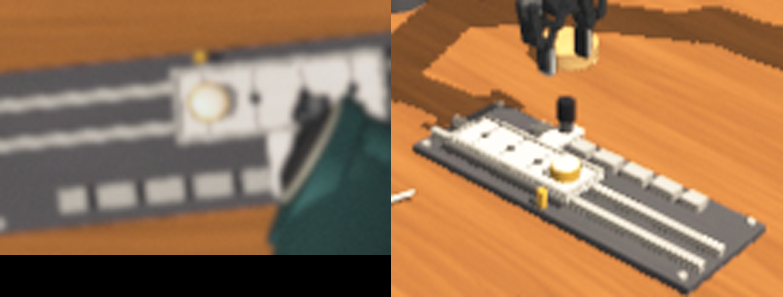

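```bash
cat >> dots.py <<'E'
def brass(c,im,y,z=.05,r=9):
    """slide-frame position of a setting standing near slide y: hull of saturated ring"""
    u,v=px(c,[*sl(0,y),z]).round().astype(int)
    g=im[v-r:v+r+1,u-r:u+r+1].astype(float);w=np.clip(g[:,:,0]-g[:,:,2]-35,0,60)
    yy,xx=np.mgrid[v-r:v+r+1,u-r:u+r+1]
    if w.sum()<200:return None
    # fit circle to weighted saturated pixels' hull
    m=(w>8).astype(np.uint8);n,l,st,ce=cv2.connectedComponentsWithStats(m);i=1+np.argmax(st[1:,4])
    pts=np.argwhere(l==i)[:,::-1].astype(np.float32);h=cv2.convexHull(pts);M=cv2.moments(h)
    uv=(M['m10']/M['m00']+u-r,M['m01']/M['m00']+v-r)
    return mark(c,ray(c,uv,z)[:2]),st[i,4],np.round(cv2.minEnclosingCircle(h)[1],1)
E
python3 -c "
from dots import *
im=snap('top');print(brass('top',im,0,.048),brass('top',im,0,.044,11))
im=snap('scene');print(brass('scene',im,0,.042))
u=px('top',[*sl(0,0),.05]).round().astype(int);g=snap('top')[u[1]-8:u[1]+9,u[0]-9:u[0]+9].astype(int);print(u);print(g[:,:,0]-g[:,:,2])"
```

```text
(array([-0.0044, -0.0092]), np.int32(19), np.float64(5.1)) (array([-0.0043, -0.0095]), np.int32(19), np.float64(5.1))
(array([0.001 , 0.0034]), np.int32(63), np.float64(6.1))
[346 200]
[[14 16 16 17 17 17 18 17 18 20 18 17 16 16 14 14 14 13]
 [15 16 14 15 14 16 23 24 29 31 28 22 19 18 17 16 13 13]
 [14 17 12 13 16 24 36 41 45 47 43 36 28 22 16 17 17 15]
 [14 15 12 14 25 40 47 47 47 45 45 43 41 35 20 13 15 18]
 [15 17 15 21 36 47 41 34 31 33 34 39 45 47 33 16 12 15]
 [14 16 18 32 44 36 25 21 21 22 25 31 39 47 44 24 14 13]
 [13 18 23 40 42 21 13 14 15 16 19 25 30 45 51 32 14 13]
 [14 18 29 46 35 10  6  8 10 13 17 21 29 43 57 38 15 12]
 [14 16 28 45 32  6  2  4  7 11 15 20 28 43 61 40 15 13]
 [12 15 26 43 36  9  2  3  7 11 14 19 28 46 60 37 15 14]
 [13 14 22 34 43 25  9  7  9 12 16 21 34 52 50 29 15 14]
 [13 13 18 26 44 45 28 18 16 19 22 33 47 52 38 20 13 17]
 [12 14 17 19 32 44 44 39 37 39 40 45 50 40 23 17 17 16]
 [13 13 16 14 18 28 37 43 48 49 45 40 34 23 18 16 15 14]
 [16 15 16 12 13 16 20 26 32 33 30 23 19 15 14 12 13 12]
 [15 14 16 11 12 12 12 15 20 19 18 15 13 13 14 14 15 14]
 [15 16 18 13 14 14 13 14 17 16 17 15 15 16 17 18 18 17]]
```

```bash
cat >> dots.py <<'E'
def ring(im,y,z=.049,r=9,th=27):
    u,v=px('top',[*sl(0,y),z]).round().astype(int)
    g=im[v-r:v+r+1,u-r:u+r+1].astype(np.float32);d=cv2.resize(g[:,:,0]-g[:,:,2],None,fx=8,fy=8,interpolation=cv2.INTER_CUBIC)
    n,l,st,ce=cv2.connectedComponentsWithStats((d>th).astype(np.uint8))
    if n<2:return None
    i=1+np.argmax(st[1:,4]);(a,b),rad=cv2.minEnclosingCircle(np.argwhere(l==i)[:,::-1].astype(np.float32))
    x0,y0,w,h,_=st[i];a,b=x0+(w-1)/2,y0+(h-1)/2
    uv=((a+.5)/8-.5+u-r,(b+.5)/8-.5+v-r);return mark('top',ray('top',uv,z)[:2]),w/8,h/8
E
python3 -c "
from dots import *
im=snap('top');print(ring(im,0),px('top',[*sl(0,0),.049]))"
```

```text
(array([ 0.0007, -0.0006]), np.float64(13.625), np.float64(13.625)) [345.5093 199.8064]
```

move_arm(increments=[-0.05,0,0.8,0,0,0,65,-0.05,0,1.4,0,0,0,65,-0.05,0,1.58,0,0,0,65,-0.05,0,1.58,0,0,0,40,-0.05,0,1.58,0,0,0,0,-0.05,0,1.58,0,0,0,0,-0.05,0,1.58,0,0,0,0,-0.05,0,1.58,0,0,0,0], grip_force=50)

```text
t: 16.5
eef_pos: [0.4606, -0.159, 0.0376]
orientation: [[-0.092, 0.996, 0.001], [0.996, 0.092, 0.001], [0.001, 0.001, -1.0]]
contact_force: [-4.5, -0.9, 5.4]
width: 0.257
grip_force: 49.5
```

move_arm(increments=[0,0,-0.2,0,0,0,0,0,0,-0.4,0,0,0,0,0,0,-0.4,0,0,0,0])

```text
t: 16.75
eef_pos: [0.4606, -0.1589, 0.0534]
orientation: [[-0.093, 0.996, 0.001], [0.996, 0.093, 0.001], [0.001, 0.001, -1.0]]
contact_force: [-0.7, -2.3, -11.3]
width: 0.255
grip_force: 53.9
```

move_arm(increments=[0.08,0,0.03,0,0,0,0,0.25,0,0.03,0,0,0,0,0.45,0,0.03,0,0,0,0,0.68,0,0.03,0,0,0,0,0.88,0,0.03,0,0,0,0,1.05,0,0.03,0,0,0,0,1.125,0,0.03,0,0,0,0,1.125,0,0.03,0,0,0,0])

```text
t: 17.42
eef_pos: [0.4562, -0.112, 0.0514]
orientation: [[-0.094, 0.996, -0.0], [0.996, 0.094, 0.003], [0.003, -0.0, -1.0]]
contact_force: [-1.4, 2.4, -10.4]
width: 0.262
grip_force: 54.0
```

```bash
python3 -c "
from h import *
rel([*sl(-.075,-.0225),.04])"
```

```text
t 17.42 pos [ 0.4562 -0.112   0.0514] F [ -1.4   2.4 -10.4] w 0.262 grip 54.0
[-0.051  0.004  0.284 -0.001 -0.028  0.017]
```

move_arm(increments=[-0.03,0,0,0,0,0,0,-0.05,0,0.1,0,0,0,0,-0.05,0,0.2,0,0,0,0,-0.05,0,0.3,0,0,0,0,-0.05,0,0.33,0,0,0,0])

```text
t: 17.83
eef_pos: [0.4565, -0.1153, 0.0377]
orientation: [[-0.093, 0.996, -0.0], [0.996, 0.093, 0.002], [0.002, 0.0, -1.0]]
contact_force: [-3.7, 5.4, 1.1]
width: 0.258
grip_force: 55.0
```

```bash
python3 -c "
from h import *
rel([*sl(-.075,-.0225),.0376])"
```

```text
t 17.83 pos [ 0.4565 -0.1153  0.0377] F [-3.7  5.4  1.1] w 0.258 grip 55.0
[ 0.033  0.003  0.003  0.001 -0.022  0.001]
```

move_arm(increments=[0.03,0,0,0,0,0,0,0.03,0,0,0,0,0,40,0.03,0,0,0,0,0,60,0.03,0,0,0,0,0,60,0.03,0,-0.8,0,0,0,60,0.03,0,-1.8,0,0,0,60,0.5,0,-2.2,0,0,0,62,1.3,0.4,-2.2,0,0,0,62])

```text
t: 18.5
eef_pos: [0.4699, -0.0668, 0.131]
orientation: [[-0.084, 0.996, 0.01], [0.996, 0.084, 0.0], [-0.0, 0.01, -1.0]]
contact_force: [1.2, -0.5, -1.1]
width: 0.618
grip_force: 0.0
```

```bash
cat > look.py <<'E'
from dots import *
import sys
n=int(sys.argv[1]);im=snap('top');print('dots',dots('top',im))
for k in range(1,n+1):print('at',.045*k,ring(im,.045*k))
pads()
E
cat > go.py <<'E'
from h import *
import sys
a=list(map(float,sys.argv[2:]))
T=[sl(a[i],a[i+1]).tolist()+[a[i+2]] if sys.argv[1]=='s' else a[i:i+3] for i in range(0,len(a),3)]
rel(*T)
E
python3 look.py 1; python3 go.py w .5942 .3549 .1
```

```text
dots [-0.091, -0.046, 0.0795]
at 0.045 (array([0.0015, 0.044 ]), np.float64(12.5), np.float64(13.625))
top {36: None, 32: array([0.5942, 0.3549]), 24: array([0.5816, 0.2825]), 20: array([0.4498, 0.3023])}
scene {36: None, 32: array([0.5948, 0.3567]), 24: array([0.5819, 0.2838]), 20: array([0.4496, 0.3034])}
t 18.65 pos [ 0.47   -0.0608  0.1276] F [ 0.3 -0.1 -0.3] w 0.619 grip 0.0
[10.04   4.098  0.725  0.05  -0.013  0.043]
```

move_arm(increments=[10.04,4.1,0.5,0.05,0,0.04,62,10.04,4.1,0.5,0.05,0,0.04,62,10.04,4.1,0.5,0.05,0,0.04,62,10.04,4.1,0.5,0.05,0,0.04,62,10.04,4.1,0.5,0.05,0,0.04,62,10.04,4.1,0.5,0.05,0,0.04,62,10.04,4.1,0.5,0.05,0,0.04,62,10.04,4.1,0.5,0.05,0,0.04,62])

```text
t: 19.32
eef_pos: [0.5658, 0.2565, 0.1114]
orientation: [[-0.087, 0.996, -0.003], [0.996, 0.087, 0.0], [0.001, -0.003, -1.0]]
contact_force: [0.1, -0.9, -1.0]
width: 0.622
grip_force: 0.0
```

```bash
python3 go.py w .5942 .3549 .07
```

```text
t 19.32 pos [0.5658 0.2565 0.1114] F [ 0.1 -0.9 -1. ] w 0.622 grip 0.0
[ 2.388  0.924  1.035 -0.03  -0.005 -0.053]
```

move_arm(increments=[2.34,0.92,0,0,0,-0.05,62,2.34,0.92,0.5,0,0,-0.05,62,2.34,0.92,1.0,0,0,-0.05,62,2.34,0.92,1.0,0,0,-0.05,62,2.34,0.92,1.0,0,0,-0.05,62,2.34,0.92,1.0,0,0,-0.05,62])

```text
t: 19.82
eef_pos: [0.594, 0.3499, 0.0715]
orientation: [[-0.091, 0.996, -0.003], [0.996, 0.091, -0.001], [-0.001, -0.004, -1.0]]
contact_force: [-0.6, -0.3, 0.3]
width: 0.619
grip_force: 0.0
```

```bash
python3 go.py w .5942 .3549 .07 .5942 .3549 -.011
```

```text
t 19.82 pos [0.594  0.3499 0.0715] F [-0.6 -0.3  0.3] w 0.619 grip 0.0
[ 0.125  0.017  0.038 -0.034  0.007 -0.012]
[ 0.126  0.024  2.063 -0.034  0.007 -0.012]
```

move_arm(increments=[0.12,0.02,0.5,0,0,-0.01,62,0.12,0.02,1.2,0,0,-0.01,62,0.12,0.02,1.8,0,0,-0.01,62,0.12,0.02,2.05,0,0,-0.01,62,0.12,0.02,2.05,0,0,-0.01,62,0.12,0.02,2.05,0,0,-0.01,62])

```text
t: 20.32
eef_pos: [0.5941, 0.356, -0.0092]
orientation: [[-0.093, 0.996, -0.003], [0.996, 0.093, 0.001], [0.001, -0.003, -1.0]]
contact_force: [0.7, -0.1, 0.4]
width: 0.622
grip_force: 0.0
```

```bash
python3 go.py w .5942 .3549 -.011 
```

```text
t 20.32 pos [ 0.5941  0.356  -0.0092] F [ 0.7 -0.1  0.4] w 0.622 grip 0.0
[-0.028 -0.     0.045 -0.026 -0.01   0.002]
```

move_arm(increments=[-0.028,0,0.045,0,0,0,62,-0.028,0,0.045,0,0,0,45,-0.028,0,0.045,0,0,0,0,-0.028,0,0.045,0,0,0,0,-0.028,0,0.045,0,0,0,0,-0.028,0,0.045,0,0,0,0], grip_force=60)

```text
t: 20.82
eef_pos: [0.5942, 0.3564, -0.0103]
orientation: [[-0.095, 0.996, -0.002], [0.996, 0.095, 0.002], [0.002, -0.002, -1.0]]
contact_force: [-0.8, -1.4, 5.1]
width: 0.339
grip_force: 58.8
```

```bash
python3 go.py s 0 0 .09 
```

```text
t 20.82 pos [ 0.5942  0.3564 -0.0103] F [-0.8 -1.4  5.1] w 0.339 grip 58.8
[-10.816  -2.667  -2.525  -0.017  -0.02    0.019]
```

move_arm(increments=[0,0,-1,0,0,0,0,-0.3,0,-2,0,0,0,0,-1.2,-0.3,-2.5,0,0,0,0,-10.78,-2.67,-2.5,0,0,0.02,0,-10.78,-2.67,-2.5,0,0,0.02,0,-10.78,-2.67,-2.5,0,0,0.02,0,-10.78,-2.67,-2.5,0,0,0.02,0,-10.78,-2.67,-2.5,0,0,0.02,0])

```text
t: 21.48
eef_pos: [0.5552, 0.1005, 0.0883]
orientation: [[-0.093, 0.996, -0.003], [0.996, 0.093, 0.001], [0.002, -0.003, -1.0]]
contact_force: [0.5, -0.5, -0.4]
width: 0.336
grip_force: 59.3
```

```bash
python3 go.py s 0 .0015 .09
```

```text
t 21.48 pos [0.5552 0.1005 0.0883] F [ 0.5 -0.5 -0.4] w 0.336 grip 59.3
[-4.510e+00 -1.081e+00 -4.600e-02 -2.500e-02 -1.600e-02  3.000e-03]
```

move_arm(increments=[-4.48,-1.08,0,0,0,0,0,-4.48,-1.08,0,0,0,0,0,-4.48,-1.08,0,0,0,0,0,-4.48,-1.08,0,0,0,0,0,-4.48,-1.08,0,0,0,0,0,-4.48,-1.08,0.6,0,0,0,0,-4.48,-1.08,0.8,0,0,0,0,-4.48,-1.08,0.8,0,0,0,0])

```text
t: 22.15
eef_pos: [0.5274, -0.0797, 0.054]
orientation: [[-0.093, 0.996, -0.008], [0.996, 0.093, 0.001], [0.002, -0.008, -1.0]]
contact_force: [-0.2, -0.6, -0.9]
width: 0.342
grip_force: 59.4
```

```bash
python3 go.py s 0 .0015 .022
```

```text
t 22.15 pos [ 0.5274 -0.0797  0.054 ] F [-0.2 -0.6 -0.9] w 0.342 grip 59.4
[-0.09   0.037  0.799 -0.073 -0.02   0.   ]
```

move_arm(increments=[-0.09,0.02,0.3,0,0,0,0,-0.09,0.02,0.55,0,0,0,0,-0.09,0.02,0.72,0,0,0,0,-0.09,0.02,0.8,0,0,0,0,-0.09,0.02,0.8,0,0,0,0,-0.09,0.02,0.8,0,0,0,0])

```text
t: 22.65
eef_pos: [0.53, -0.0836, 0.0232]
orientation: [[-0.093, 0.996, -0.004], [0.996, 0.093, 0.001], [0.001, -0.004, -1.0]]
contact_force: [0.5, 0.2, 1.1]
width: 0.336
grip_force: 59.4
```

```bash
python3 go.py s 0 .0015 .0207
```

```text
t 22.65 pos [ 0.53   -0.0836  0.0232] F [0.5 0.2 1.1] w 0.336 grip 59.4
[ 0.014 -0.025  0.064 -0.042 -0.01   0.003]
```

Lower the last bit, check, and release.

move_arm(increments=[0.01,-0.02,0.03,0,0,0,0,0.01,-0.02,0.06,0,0,0,0,0.01,-0.02,0.065,0,0,0,0,0.01,-0.02,0.065,0,0,0,0])

```text
t: 22.98
eef_pos: [0.5292, -0.0834, 0.0209]
orientation: [[-0.093, 0.996, -0.004], [0.996, 0.093, 0.001], [0.001, -0.004, -1.0]]
contact_force: [0.5, -0.4, -0.5]
width: 0.341
grip_force: 59.4
```

move_arm(increments=[0,0,0,0,0,0,40,0,0,0,0,0,0,48,0,0,0,0,0,0,52,0,0,-0.5,0,0,0,52,0,0,-1.5,0,0,0,52,-0.3,-1.5,-2,0,0,0,56,-0.6,-1.88,-2,0,0,0,60,-0.6,-1.88,-2,0,0,0,65])

```text
t: 23.65
eef_pos: [0.451, -0.1174, 0.1022]
orientation: [[-0.087, 0.996, -0.007], [0.996, 0.087, 0.001], [0.002, -0.007, -1.0]]
contact_force: [-0.5, 0.0, -0.6]
width: 0.644
grip_force: 0.0
```

```bash
python3 -c "
from dots import *
im=snap('top');print(dots('top',im),ring(im,0),ring(im,.045))
pads()"
python3 go.py s -.075 -.0225 .1 -.075 -.0225 .0376
```

```text
[-0.091, -0.046, -0.0225, 0.018, 0.0795] (array([ 0.0007, -0.0008]), np.float64(12.25), np.float64(12.625)) (array([0.001 , 0.0429]), np.float64(13.25), np.float64(13.875))
top {36: None, 32: None, 24: array([0.5816, 0.2825]), 20: array([0.4497, 0.3023])}
scene {36: None, 32: None, 24: array([0.5819, 0.2838]), 20: array([0.4496, 0.3034])}
t 23.8 pos [ 0.4573 -0.1144  0.1015] F [ 0.3 -0.2 -0.4] w 0.65 grip 0.0
[ 0.012 -0.019  0.038 -0.024 -0.012 -0.007]
[ 0.01  -0.015  1.598 -0.024 -0.012 -0.007]
```

move_arm(increments=[0.01,-0.01,0.8,-0.02,0,0,65,0.01,-0.01,1.4,-0.02,0,0,65,0.01,-0.01,1.6,-0.02,0,0,65,0.01,-0.01,1.6,-0.02,0,0,40,0.01,-0.01,1.6,-0.02,0,0,0,0.01,-0.01,1.6,-0.02,0,0,0,0.01,-0.01,1.6,-0.02,0,0,0,0.01,-0.01,1.6,-0.02,0,0,0], grip_force=50)

```text
t: 24.47
eef_pos: [0.4563, -0.1141, 0.0378]
orientation: [[-0.093, 0.996, -0.001], [0.996, 0.093, 0.001], [0.001, -0.001, -1.0]]
contact_force: [-2.2, -0.9, 1.3]
width: 0.255
grip_force: 49.3
```

move_arm(increments=[0,0,-0.15,0,0,0,0,0,0,-0.35,0,0,0,0,0,0,-0.38,0,0,0,0,0,0,-0.38,0,0,0,0])

```text
t: 24.8
eef_pos: [0.4562, -0.114, 0.0527]
orientation: [[-0.093, 0.996, -0.001], [0.996, 0.093, 0.001], [0.001, -0.001, -1.0]]
contact_force: [0.6, -1.8, -10.9]
width: 0.26
grip_force: 49.4
```

```bash
python3 go.py s -.075 .0225 .053
```

```text
t 24.8 pos [ 0.4562 -0.114   0.0527] F [  0.6  -1.8 -10.9] w 0.26 grip 49.4
[ 1.126  0.007 -0.007 -0.012 -0.007  0.   ]
```

move_arm(increments=[0.02,0,0,0,0,0,0,0.07,0,0,0,0,0,0,0.15,0,0,0,0,0,0,0.24,0,0,0,0,0,0,0.34,0,0,0,0,0,0,0.44,0,0,0,0,0,0,0.54,0,0,0,0,0,0,0.64,0,0,0,0,0,0])

```text
t: 25.47
eef_pos: [0.4537, -0.088, 0.0523]
orientation: [[-0.093, 0.996, -0.002], [0.996, 0.093, 0.001], [0.001, -0.002, -1.0]]
contact_force: [1.9, -1.3, -10.8]
width: 0.261
grip_force: 49.5
```

move_arm(increments=[0.1,0,0,0,0,0,0,0.19,0,0,0,0,0,0,0.28,0,0,0,0,0,0,0.36,0,0,0,0,0,0,0.42,0,0,0,0,0,0,0.46,0,0,0,0,0,0,0.48,0,0,0,0,0,0,0.48,0,0,0,0,0,0])

```text
t: 26.13
eef_pos: [0.452, -0.069, 0.0523]
orientation: [[-0.093, 0.996, -0.002], [0.996, 0.093, 0.001], [0.001, -0.002, -1.0]]
contact_force: [0.6, -0.7, -10.2]
width: 0.259
grip_force: 49.4
```

```bash
python3 go.py s -.075 .0225 .0376
```

```text
t 26.13 pos [ 0.452  -0.069   0.0523] F [  0.6  -0.7 -10.2] w 0.259 grip 49.4
[-0.005  0.01   0.368 -0.02  -0.013  0.002]
```

Right on target. Lower, release, rise.

move_arm(increments=[0,0,0.1,0,0,0,0,0,0,0.25,0,0,0,0,0,0,0.37,0,0,0,0,0,0,0.38,0,0,0,0,0,0,0.38,0,0,0,0])

```text
t: 26.55
eef_pos: [0.4521, -0.0691, 0.0377]
orientation: [[-0.092, 0.996, -0.002], [0.996, 0.092, 0.002], [0.003, -0.002, -1.0]]
contact_force: [-2.5, 1.1, 8.4]
width: 0.261
grip_force: 51.5
```

move_arm(increments=[0,0,0,0,0,0,35,0,0,0,0,0,0,55,0,0,0,0,0,0,60,0,0,-0.8,0,0,0,60,0,0,-1.8,0,0,0,60,0.5,0,-2.2,0,0,0,60,1.5,0,-2.2,0,0,0,55,2.5,0.4,-2.2,0,0,0,55])

```text
t: 27.22
eef_pos: [0.4574, 0.0303, 0.1266]
orientation: [[-0.088, 0.996, -0.001], [0.996, 0.088, 0.002], [0.002, -0.001, -1.0]]
contact_force: [0.7, -0.3, -0.8]
width: 0.547
grip_force: 0.0
```

```bash
python3 look.py 2; python3 go.py w .5816 .2825 .1
```

```text
dots [-0.0005, 0.0235, 0.064, 0.1105]
at 0.045 (array([0.0008, 0.0441]), np.float64(11.75), np.float64(12.375))
at 0.09 (array([0.0053, 0.0871]), np.float64(12.375), np.float64(10.125))
top {36: None, 32: None, 24: array([0.5645, 0.3117]), 20: array([0.4497, 0.3023])}
scene {36: None, 32: None, 24: None, 20: array([0.4496, 0.3034])}
t 27.37 pos [0.4593 0.0336 0.1255] F [-0.8 -0.7 -0.4] w 0.55 grip 0.0
[ 5.888  3.66   0.645 -0.006 -0.018  0.063]
```

```bash
python3 -c "
from fit2 import *
S[24]=(.5645,.3117)
pads();im=snap('top')
im2=snap('scene');cv2.imwrite('pics/k.png',np.hstack([cv2.resize(im[165:250,180:250,::-1],(400,486)),cv2.resize(im2[235:305,365:435,::-1],(400,486))]))"
```

```text
top {36: None, 32: None, 24: array([0.5645, 0.3116]), 20: array([0.4497, 0.3023])}
scene {36: None, 32: None, 24: array([0.5646, 0.313 ]), 20: array([0.4496, 0.3034])}
```

View pics/k.png

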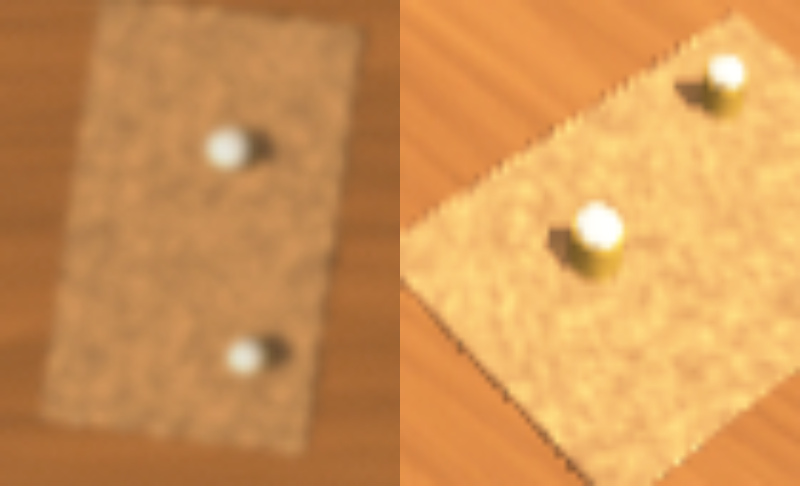

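The 24 mm setting was knocked to world (0.5645, 0.3117) and is still upright on the pad; the 20 mm one is unmoved.

```bash
python3 go.py w .5645 .3117 .09
```

```text
t 27.57 pos [0.4582 0.0289 0.125 ] F [-0.4 -0.6 -0.5] w 0.548 grip 0.0
[ 6.799e+00  3.289e+00  8.700e-01 -2.400e-02 -5.000e-03 -2.100e-02]
```

move_arm(increments=[6.8,3.29,0.6,0,0,-0.02,50,6.8,3.29,0.6,0,0,-0.02,50,6.8,3.29,0.6,0,0,-0.02,50,6.8,3.29,0.6,0,0,-0.02,50,6.8,3.29,0.6,0,0,-0.02,50,6.8,3.29,0.6,0,0,-0.02,50,6.8,3.29,0.6,0,0,-0.02,50,6.8,3.29,1.2,0,0,-0.02,50])

```text
t: 28.23
eef_pos: [0.5683, 0.3212, 0.0802]
orientation: [[-0.099, 0.995, 0.006], [0.995, 0.099, 0.009], [0.008, 0.007, -1.0]]
contact_force: [0.4, 0.9, 0.6]
width: 0.501
grip_force: 0.0
```

move_arm(increments=[0,0,0,0,0,0,50,0,0,0,0,0,0,50])

```text
t: 28.4
eef_pos: [0.5634, 0.3115, 0.0751]
orientation: [[-0.094, 0.996, -0.005], [0.996, 0.094, -0.002], [-0.002, -0.005, -1.0]]
contact_force: [-0.4, -0.8, -0.0]
width: 0.502
grip_force: 0.0
```

```bash
python3 go.py w .5645 .3117 -.0115
```

```text
t 28.4 pos [0.5634 0.3115 0.0751] F [-0.4 -0.8 -0. ] w 0.502 grip 0.0
[ 0.007  0.039  2.166 -0.052  0.018  0.011]
```

move_arm(increments=[0,0.02,0.6,0,0,0,50,0,0.02,1.4,0,0,0,50,0,0.02,2.0,0,0,0,50,0,0.02,2.1,0,0,0,50,0,0.02,2.1,0,0,0,50,0,0.02,2.1,0,0,0,50])

```text
t: 28.9
eef_pos: [0.5663, 0.3123, -0.0051]
orientation: [[-0.093, 0.996, -0.0], [0.996, 0.093, 0.001], [0.001, -0.0, -1.0]]
contact_force: [0.5, 1.1, 0.2]
width: 0.502
grip_force: 0.0
```

```bash
python3 go.py w .5645 .3117 -.009
```

```text
t 28.9 pos [ 0.5663  0.3123 -0.0051] F [0.5 1.1 0.2] w 0.502 grip 0.0
[-0.011 -0.046  0.098 -0.    -0.012 -0.001]
```

move_arm(increments=[-0.01,-0.03,0.06,0,0,0,50,-0.01,-0.03,0.06,0,0,0,40,-0.01,-0.03,0.06,0,0,0,0,-0.01,-0.03,0.06,0,0,0,0,-0.01,-0.03,0.06,0,0,0,0,-0.01,-0.03,0.06,0,0,0,0])

```text
t: 29.4
eef_pos: [0.5643, 0.3134, -0.0076]
orientation: [[-0.095, 0.995, -0.001], [0.995, 0.095, 0.002], [0.002, -0.001, -1.0]]
contact_force: [-0.3, -1.6, 4.9]
width: 0.247
grip_force: 48.7
```

```bash
python3 go.py s 0 0 .09
```

```text
t 29.4 pos [ 0.5643  0.3134 -0.0076] F [-0.3 -1.6  4.9] w 0.247 grip 48.7
[-9.816e+00 -1.821e+00 -2.457e+00 -6.000e-03 -1.900e-02  2.000e-02]
```

move_arm(increments=[0,0,0,0,0,0,0,0,0,0,0,0,0,0], grip_force=60)

```text
t: 29.57
eef_pos: [0.5644, 0.3133, -0.0075]
orientation: [[-0.095, 0.996, -0.001], [0.996, 0.095, 0.002], [0.002, -0.0, -1.0]]
contact_force: [-1.2, -0.6, 6.5]
width: 0.239
grip_force: 58.5
```

move_arm(increments=[0,0,-1,0,0,0,0,-0.3,0,-2,0,0,0,0,-1.2,-0.2,-2.45,0,0,0,0,-9.77,-1.82,-2.45,0,0,0.02,0,-9.77,-1.82,-2.45,0,0,0.02,0,-9.77,-1.82,-2.45,0,0,0.02,0,-9.77,-1.82,-2.45,0,0,0.02,0,-9.77,-1.82,-2.45,0,0,0.02,0])

```text
t: 30.23
eef_pos: [0.5411, 0.0553, 0.0895]
orientation: [[-0.093, 0.996, -0.001], [0.996, 0.093, 0.001], [0.002, -0.001, -1.0]]
contact_force: [1.1, 0.0, -0.9]
width: 0.234
grip_force: 58.7
```

```bash
python3 go.py s 0 .0015 .09
```

```text
t 30.23 pos [0.5411 0.0553 0.0895] F [ 1.1  0.  -0.9] w 0.234 grip 58.7
[-3.417 -0.624 -0.017 -0.005 -0.014  0.004]
```

move_arm(increments=[-3.4,-0.62,0,0,0,0,0,-3.4,-0.62,0,0,0,0,0,-3.4,-0.62,0,0,0,0,0,-3.4,-0.62,0,0,0,0,0,-3.4,-0.62,0.3,0,0,0,0,-3.4,-0.62,0.8,0,0,0,0,-3.4,-0.62,1.1,0,0,0,0,-3.4,-0.62,1.1,0,0,0,0])

```text
t: 30.9
eef_pos: [0.5271, -0.0791, 0.042]
orientation: [[-0.094, 0.996, -0.007], [0.996, 0.094, 0.002], [0.002, -0.007, -1.0]]
contact_force: [-0.6, 0.1, -0.3]
width: 0.235
grip_force: 58.8
```

```bash
python3 go.py s 0 .0015 .026
```

```text
t 30.9 pos [ 0.5271 -0.0791  0.042 ] F [-0.6  0.1 -0.3] w 0.235 grip 58.8
[-0.105  0.039  0.399 -0.065 -0.023  0.017]
```

move_arm(increments=[-0.1,0.01,0.2,0,0,0,0,-0.1,0.01,0.35,0,0,0,0,-0.1,0.01,0.4,0,0,0,0,-0.1,0.01,0.4,0,0,0,0,-0.1,0.01,0.4,0,0,0,0])

```text
t: 31.32
eef_pos: [0.53, -0.0846, 0.0287]
orientation: [[-0.093, 0.996, -0.002], [0.996, 0.093, 0.001], [0.001, -0.002, -1.0]]
contact_force: [0.3, 0.3, -0.8]
width: 0.237
grip_force: 58.8
```

```bash
python3 go.py s 0 .0016 .0238
```

```text
t 31.32 pos [ 0.53   -0.0846  0.0287] F [ 0.3  0.3 -0.8] w 0.237 grip 58.8
[ 0.041 -0.022  0.122 -0.017 -0.01   0.001]
```

move_arm(increments=[0.035,-0.02,0.05,0,0,0,0,0.035,-0.02,0.1,0,0,0,0,0.035,-0.02,0.12,0,0,0,0,0.035,-0.02,0.12,0,0,0,0,0.035,-0.02,0.12,0,0,0,0])

```text
t: 31.73
eef_pos: [0.5289, -0.0834, 0.0238]
orientation: [[-0.093, 0.996, -0.002], [0.996, 0.093, 0.001], [0.001, -0.002, -1.0]]
contact_force: [-0.2, -0.4, 0.1]
width: 0.241
grip_force: 58.8
```

```bash
python3 go.py s 0 .0016 .0238
```

```text
t 31.73 pos [ 0.5289 -0.0834  0.0238] F [-0.2 -0.4  0.1] w 0.241 grip 58.8
[ 0.01   0.002 -0.001 -0.018 -0.01  -0.001]
```

move_arm(increments=[0,0,0.01,0,0,0,28,0,0,0.01,0,0,0,36,0,0,0.01,0,0,0,42,0,0,-0.5,0,0,0,42,0,0,-1.4,0,0,0,42,0.25,-1.5,-1.9,0,0,0,50,0.53,-1.88,-1.9,0,0,0,60,0.53,-1.88,-1.9,0,0,0,65])

```text
t: 32.4
eef_pos: [0.4446, -0.0678, 0.1]
orientation: [[-0.092, 0.996, -0.009], [0.996, 0.092, 0.004], [0.005, -0.008, -1.0]]
contact_force: [-0.4, -0.6, -0.2]
width: 0.651
grip_force: 0.0
```

```bash
python3 -c "
from dots import *
im=snap('top');print(dots('top',im),[ring(im,.045*k) for k in range(3)])
pads()"
python3 go.py s -.075 .0225 .0376
```

```text
[-0.0455, -0.0175, 0.0235, 0.064] [(array([ 0.0012, -0.0011]), np.float64(9.125), np.float64(8.75)), (array([0.0005, 0.0439]), np.float64(11.875), np.float64(12.25)), (array([0.0006, 0.0884]), np.float64(12.875), np.float64(13.25))]
top {36: None, 32: None, 24: None, 20: array([0.4497, 0.3023])}
scene {36: None, 32: None, 24: None, 20: array([0.4496, 0.3034])}
t 32.55 pos [ 0.4529 -0.0691  0.1005] F [ 0.8  0.2 -0. ] w 0.648 grip 0.0
[-2.000e-03 -1.400e-02  1.572e+00 -1.000e-03 -1.200e-02  3.000e-03]
```

move_arm(increments=[0,-0.01,0.8,0,0,0,65,0,-0.01,1.4,0,0,0,65,0,-0.01,1.57,0,0,0,65,0,-0.01,1.57,0,0,0,40,0,-0.01,1.57,0,0,0,0,0,-0.01,1.57,0,0,0,0,0,-0.01,1.57,0,0,0,0,0,-0.01,1.57,0,0,0,0], grip_force=50)

```text
t: 33.22
eef_pos: [0.4521, -0.0698, 0.0379]
orientation: [[-0.092, 0.996, -0.001], [0.996, 0.092, 0.001], [0.001, -0.001, -1.0]]
contact_force: [-0.6, -2.0, 0.8]
width: 0.261
grip_force: 49.3
```

move_arm(increments=[0,0,-0.15,0,0,0,0,0,0,-0.35,0,0,0,0,0,0,-0.38,0,0,0,0,0,0,-0.38,0,0,0,0])

```text
t: 33.55
eef_pos: [0.452, -0.0693, 0.0528]
orientation: [[-0.093, 0.996, -0.001], [0.996, 0.093, 0.001], [0.001, -0.001, -1.0]]
contact_force: [2.6, -1.8, -10.3]
width: 0.258
grip_force: 49.4
```

```bash
python3 go.py s -.075 .0675 .053
```

```text
t 33.55 pos [ 0.452  -0.0693  0.0528] F [  2.6  -1.8 -10.3] w 0.258 grip 49.4
[ 1.128  0.009 -0.004 -0.008 -0.008  0.   ]
```

move_arm(increments=[0.02,0,0,0,0,0,0,0.07,0,0,0,0,0,0,0.15,0,0,0,0,0,0,0.24,0,0,0,0,0,0,0.34,0,0,0,0,0,0,0.44,0,0,0,0,0,0,0.54,0,0,0,0,0,0,0.64,0,0,0,0,0,0])

```text
t: 34.22
eef_pos: [0.4495, -0.0433, 0.0524]
orientation: [[-0.093, 0.996, -0.002], [0.996, 0.093, 0.001], [0.001, -0.002, -1.0]]
contact_force: [2.9, -2.5, -10.6]
width: 0.258
grip_force: 49.5
```

move_arm(increments=[0.1,0,0,0,0,0,0,0.19,0,0,0,0,0,0,0.28,0,0,0,0,0,0,0.36,0,0,0,0,0,0,0.42,0,0,0,0,0,0,0.46,0,0,0,0,0,0,0.485,0,0,0,0,0,0,0.485,0,0,0,0,0,0])

```text
t: 34.88
eef_pos: [0.4476, -0.0241, 0.0524]
orientation: [[-0.093, 0.996, -0.002], [0.996, 0.093, 0.001], [0.001, -0.002, -1.0]]
contact_force: [4.3, -0.3, -11.1]
width: 0.263
grip_force: 49.5
```

```bash
python3 go.py s -.075 .0675 .0376
```

```text
t 34.88 pos [ 0.4476 -0.0241  0.0524] F [  4.3  -0.3 -11.1] w 0.263 grip 49.5
[-0.007  0.013  0.37  -0.017 -0.013  0.002]
```

move_arm(increments=[0,0,0.1,0,0,0,0,0,0,0.25,0,0,0,0,0,0,0.37,0,0,0,0,0,0,0.38,0,0,0,0,0,0,0.38,0,0,0,0])

```text
t: 35.3
eef_pos: [0.4478, -0.0241, 0.0379]
orientation: [[-0.092, 0.996, -0.002], [0.996, 0.092, 0.002], [0.003, -0.002, -1.0]]
contact_force: [-1.2, 1.5, 7.7]
width: 0.256
grip_force: 51.6
```

move_arm(increments=[0,0,0,0,0,0,35,0,0,0,0,0,0,55,0,0,0,0,0,0,60,0,0,-0.8,0,0,0,60,0,0,-1.8,0,0,0,60,0.5,0,-2.2,0,0,0,60,1.5,0,-2.2,0,0,0,50,2.5,0,-2.2,0,0,0,50])

```text
t: 35.97
eef_pos: [0.4391, 0.0753, 0.1267]
orientation: [[-0.088, 0.996, 0.001], [0.996, 0.088, 0.002], [0.002, 0.001, -1.0]]
contact_force: [0.5, 0.9, -1.2]
width: 0.499
grip_force: 0.0
```

```bash
python3 look.py 3; python3 go.py w .4497 .3025 .09
```

```text
dots [0.0, 0.028, 0.0675, 0.111]
at 0.045 (array([0.0011, 0.044 ]), np.float64(9.0), np.float64(9.375))
at 0.09 (array([0.0005, 0.0895]), np.float64(11.875), np.float64(12.125))
at 0.135 (array([0.0014, 0.1341]), np.float64(13.0), np.float64(13.625))
top {36: None, 32: None, 24: None, 20: array([0.4497, 0.3023])}
scene {36: None, 32: None, 24: None, 20: array([0.4496, 0.3034])}
t 36.12 pos [0.4376 0.078  0.1252] F [-0.2  0.2  0.3] w 0.501 grip 0.0
[ 5.553  0.86   0.887 -0.026 -0.018  0.063]
```

All stand within about 1 mm. Fetch the last one.

move_arm(increments=[5.52,0.86,0.6,0,0,0.06,48,5.52,0.86,0.6,0,0,0.06,48,5.52,0.86,0.6,0,0,0.06,48,5.52,0.86,0.6,0,0,0.06,48,5.52,0.86,0.6,0,0,0.06,48,5.52,0.86,0.6,0,0,0.06,48,5.52,0.86,1.2,0,0,0.06,48,5.52,0.86,1.2,0,0,0.06,48])

```text
t: 36.78
eef_pos: [0.45, 0.2967, 0.074]
orientation: [[-0.088, 0.996, -0.007], [0.996, 0.088, -0.004], [-0.003, -0.007, -1.0]]
contact_force: [-0.6, -0.6, 0.5]
width: 0.481
grip_force: 0.0
```

move_arm(increments=[0,0,0,0,0,0,48,0,0,0,0,0,0,48])

```text
t: 36.95
eef_pos: [0.4527, 0.2961, 0.0777]
orientation: [[-0.084, 0.996, -0.003], [0.996, 0.084, -0.0], [-0.0, -0.003, -1.0]]
contact_force: [-0.1, -0.6, -0.0]
width: 0.478
grip_force: 0.0
```

```bash
python3 go.py w .4497 .3023 -.008
```

```text
t 36.95 pos [0.4527 0.2961 0.0777] F [-0.1 -0.6 -0. ] w 0.478 grip 0.0
[ 1.600e-01 -5.500e-02  2.141e+00 -2.400e-02  1.000e-03 -8.600e-02]
```

move_arm(increments=[0.15,-0.06,0.5,0,0,-0.08,48,0.15,-0.06,1.3,0,0,-0.08,48,0.15,-0.06,1.9,0,0,-0.08,48,0.15,-0.06,2.08,0,0,-0.08,48,0.15,-0.06,2.08,0,0,-0.08,48,0.15,-0.06,2.08,0,0,-0.08,48])

```text
t: 37.45
eef_pos: [0.4501, 0.3035, -0.0047]
orientation: [[-0.093, 0.996, -0.001], [0.996, 0.093, 0.001], [0.001, -0.001, -1.0]]
contact_force: [-0.4, 0.4, 0.3]
width: 0.483
grip_force: 0.0
```

```bash
python3 go.py w .4497 .3023 -.006
```

```text
t 37.45 pos [ 0.4501  0.3035 -0.0047] F [-0.4  0.4  0.3] w 0.483 grip 0.0
[-0.028 -0.013  0.033 -0.009 -0.013  0.005]
```

move_arm(increments=[-0.028,-0.01,0.03,0,0,0,48,-0.028,-0.01,0.03,0,0,0,38,-0.028,-0.01,0.03,0,0,0,0,-0.028,-0.01,0.03,0,0,0,0,-0.028,-0.01,0.03,0,0,0,0,-0.028,-0.01,0.03,0,0,0,0,-0.028,-0.01,0.03,0,0,0,0,-0.028,-0.01,0.03,0,0,0,0])

```text
t: 38.12
eef_pos: [0.4495, 0.3032, -0.0055]
orientation: [[-0.095, 0.996, -0.001], [0.996, 0.095, 0.002], [0.002, -0.001, -1.0]]
contact_force: [-0.6, -1.0, 7.3]
width: 0.188
grip_force: 48.7
```

```bash
python3 go.py s 0 0 .09
```

```text
t 38.12 pos [ 0.4495  0.3032 -0.0055] F [-0.6 -1.   7.3] w 0.188 grip 48.7
[-9.835e+00  1.063e+00 -2.411e+00 -6.000e-03 -2.100e-02  1.900e-02]
```

move_arm(increments=[0,0,-1,0,0,0,0,-0.3,0,-2,0,0,0,0,-1.2,0.1,-2.45,0,0,0,0,-9.8,1.06,-2.45,0,0,0.02,0,-9.8,1.06,-2.45,0,0,0.02,0,-9.8,1.06,-2.45,0,0,0.02,0,-9.8,1.06,-2.45,0,0,0.02,0,-9.8,1.06,-2.45,0,0,0.02,0])

```text
t: 38.78
eef_pos: [0.5003, 0.0497, 0.0915]
orientation: [[-0.093, 0.996, -0.001], [0.996, 0.093, 0.002], [0.002, -0.001, -1.0]]
contact_force: [0.2, 1.0, -0.6]
width: 0.192
grip_force: 48.8
```

```bash
python3 go.py s 0 .0015 .09
```

```text
t 38.78 pos [0.5003 0.0497 0.0915] F [ 0.2  1.  -0.6] w 0.192 grip 48.8
[-3.371  0.403  0.033 -0.007 -0.015  0.004]
```

move_arm(increments=[-3.36,0.4,0,0,0,0,0,-3.36,0.4,0,0,0,0,0,-3.36,0.4,0,0,0,0,0,-3.36,0.4,0,0,0,0,0,-3.36,0.4,0.3,0,0,0,0,-3.36,0.4,0.8,0,0,0,0,-3.36,0.4,1.1,0,0,0,0,-3.36,0.4,1.1,0,0,0,0])

```text
t: 39.45
eef_pos: [0.5259, -0.079, 0.0438]
orientation: [[-0.095, 0.995, -0.008], [0.996, 0.095, 0.002], [0.003, -0.008, -1.0]]
contact_force: [-0.0, 0.5, -0.2]
width: 0.188
grip_force: 48.9
```

```bash
python3 go.py s 0 .0015 .0285
```

```text
t 39.45 pos [ 0.5259 -0.079   0.0438] F [-0.   0.5 -0.2] w 0.188 grip 48.9
[-0.111  0.069  0.382 -0.072 -0.025  0.018]
```

move_arm(increments=[-0.1,0.03,0.2,0,0,0,0,-0.1,0.03,0.35,0,0,0,0,-0.1,0.03,0.38,0,0,0,0,-0.1,0.03,0.38,0,0,0,0,-0.1,0.03,0.38,0,0,0,0])

```text
t: 39.87
eef_pos: [0.5302, -0.0847, 0.0316]
orientation: [[-0.093, 0.996, -0.002], [0.996, 0.093, 0.001], [0.001, -0.002, -1.0]]
contact_force: [0.0, 0.8, 0.3]
width: 0.188
grip_force: 48.9
```

```bash
python3 go.py s 0 .0015 .0258
```

```text
t 39.87 pos [ 0.5302 -0.0847  0.0316] F [0.  0.8 0.3] w 0.188 grip 48.9
[ 0.042 -0.026  0.145 -0.015 -0.01   0.001]
```

move_arm(increments=[0.035,-0.02,0.06,0,0,0,0,0.035,-0.02,0.12,0,0,0,0,0.035,-0.02,0.145,0,0,0,0,0.035,-0.02,0.145,0,0,0,0,0.035,-0.02,0.145,0,0,0,0])

```text
t: 40.28
eef_pos: [0.529, -0.0834, 0.0256]
orientation: [[-0.093, 0.996, -0.002], [0.996, 0.093, 0.001], [0.001, -0.002, -1.0]]
contact_force: [1.0, 0.1, 0.1]
width: 0.192
grip_force: 49.0
```

```bash
python3 go.py s 0 .0015 .0255
```

```text
t 40.28 pos [ 0.529  -0.0834  0.0256] F [1.  0.1 0.1] w 0.192 grip 49.0
[ 0.008 -0.     0.001 -0.019 -0.01   0.   ]
```

move_arm(increments=[0,0,0.01,0,0,0,24,0,0,0.01,0,0,0,32,0,0,0.01,0,0,0,38,0,0,-0.5,0,0,0,38,0,0,-1.4,0,0,0,38,0.7,-1.2,-1.9,0,0,0,50,1.65,-1.88,-1.9,0,0,0,60,1.65,-1.88,-1.9,0,0,0,65])

```text
t: 40.95
eef_pos: [0.445, -0.0229, 0.1023]
orientation: [[-0.093, 0.996, -0.003], [0.996, 0.093, 0.003], [0.003, -0.003, -1.0]]
contact_force: [-0.3, 0.0, 0.4]
width: 0.651
grip_force: 0.0
```

move_arm(increments=[0,0,0,0,0,0,65,0,0,0,0,0,0,65])

```text
t: 41.12
eef_pos: [0.448, -0.0239, 0.1022]
orientation: [[-0.095, 0.996, -0.001], [0.996, 0.095, 0.002], [0.002, -0.001, -1.0]]
contact_force: [1.3, 0.1, 0.5]
width: 0.647
grip_force: 0.0
```

```bash
python3 -c "
from dots import *
im=snap('top');print(dots('top',im),[ring(im,.045*k) for k in range(4)])"
python3 go.py s -.075 .0675 .0376
```

```text
[-0.0165, 0.0265, 0.0525, 0.071, 0.111] [(array([-0.0001, -0.0005]), np.float64(7.625), np.float64(8.125)), (array([0.0007, 0.0437]), np.float64(9.0), np.float64(9.625)), (array([0.0017, 0.0898]), np.float64(11.375), np.float64(11.375)), (array([0.0012, 0.1343]), np.float64(13.125), np.float64(13.75))]
t 41.17 pos [ 0.4489 -0.0247  0.1022] F [-0.3  0.   0.4] w 0.656 grip 0.0
[ 0.01  -0.016  1.615 -0.004 -0.009  0.005]
```

move_arm(increments=[0,-0.02,0.8,0,0,0,65,0,-0.02,1.4,0,0,0,65,0,-0.02,1.6,0,0,0,65,0,-0.02,1.61,0,0,0,40,0,-0.02,1.61,0,0,0,0,0,-0.02,1.61,0,0,0,0,0,-0.02,1.61,0,0,0,0,0,-0.02,1.61,0,0,0,0], grip_force=50)

```text
t: 41.83
eef_pos: [0.4479, -0.0254, 0.0382]
orientation: [[-0.092, 0.996, -0.0], [0.996, 0.092, 0.001], [0.001, -0.0, -1.0]]
contact_force: [-0.1, -1.6, 0.2]
width: 0.261
grip_force: 49.2
```

move_arm(increments=[0,0,-0.15,0,0,0,0,0,0,-0.35,0,0,0,0,0,0,-0.38,0,0,0,0,0,0,-0.38,0,0,0,0])

```text
t: 42.17
eef_pos: [0.4478, -0.0248, 0.0532]
orientation: [[-0.093, 0.996, -0.0], [0.996, 0.093, 0.001], [0.001, -0.0, -1.0]]
contact_force: [2.9, -1.4, -10.9]
width: 0.258
grip_force: 49.4
```

```bash
python3 go.py s -.075 .1125 .053
```

```text
t 42.17 pos [ 0.4478 -0.0248  0.0532] F [  2.9  -1.4 -10.9] w 0.258 grip 49.4
[ 1.134  0.01   0.005 -0.002 -0.009  0.   ]
```

move_arm(increments=[0.02,0,0,0,0,0,0,0.07,0,0,0,0,0,0,0.15,0,0,0,0,0,0,0.24,0,0,0,0,0,0,0.34,0,0,0,0,0,0,0.44,0,0,0,0,0,0,0.54,0,0,0,0,0,0,0.64,0,0,0,0,0,0])

```text
t: 42.83
eef_pos: [0.4453, 0.0012, 0.0526]
orientation: [[-0.093, 0.996, -0.001], [0.996, 0.093, 0.001], [0.001, -0.001, -1.0]]
contact_force: [5.3, -2.6, -10.5]
width: 0.256
grip_force: 49.5
```

move_arm(increments=[0.1,0,0,0,0,0,0,0.19,0,0,0,0,0,0,0.28,0,0,0,0,0,0,0.36,0,0,0,0,0,0,0.42,0,0,0,0,0,0,0.46,0,0,0,0,0,0,0.485,0,0,0,0,0,0,0.485,0,0,0,0,0,0])

```text
t: 43.5
eef_pos: [0.4434, 0.0207, 0.0526]
orientation: [[-0.093, 0.996, -0.001], [0.996, 0.093, 0.001], [0.001, -0.001, -1.0]]
contact_force: [6.0, -0.4, -9.5]
width: 0.262
grip_force: 49.5
```

```bash
python3 go.py s -.075 .1125 .0376
```

```text
t 43.5 pos [0.4434 0.0207 0.0526] F [ 6.  -0.4 -9.5] w 0.262 grip 49.5
[-0.007  0.014  0.376 -0.013 -0.012  0.006]
```

move_arm(increments=[0,0,0.1,0,0,0,0,0,0,0.25,0,0,0,0,0,0,0.37,0,0,0,0,0,0,0.38,0,0,0,0,0,0,0.38,0,0,0,0])

```text
t: 43.92
eef_pos: [0.4435, 0.0207, 0.0381]
orientation: [[-0.093, 0.996, -0.002], [0.996, 0.093, 0.002], [0.003, -0.002, -1.0]]
contact_force: [1.6, 2.0, 6.9]
width: 0.261
grip_force: 51.4
```

move_arm(increments=[0,0,0,0,0,0,35,0,0,0,0,0,0,55,0,0,0,0,0,0,60,0,0,-0.8,0,0,0,60,0,0,-1.8,0,0,0,60,0.5,0,-2.8,0,0,0,60,1.5,0,-3.2,0,0,0,60,2.5,0,-3.2,0,0,0,60])

```text
t: 44.58
eef_pos: [0.4364, 0.1179, 0.1694]
orientation: [[-0.088, 0.996, 0.004], [0.996, 0.088, 0.004], [0.004, 0.004, -1.0]]
contact_force: [1.4, 0.4, -0.3]
width: 0.601
grip_force: 0.0
```

move_arm(increments=[1,0,0,0,0,0,60,2,0,0,0,0,0,60,3,0,0,0,0,0,60,3,0,0,0,0,0,60,3,0,0,0,0,0,60])

```text
t: 45.0
eef_pos: [0.4218, 0.2391, 0.165]
orientation: [[-0.098, 0.995, -0.004], [0.995, 0.098, -0.0], [0.0, -0.004, -1.0]]
contact_force: [0.5, -1.0, 0.5]
width: 0.595
grip_force: 0.0
```

```bash
python3 -c "
from dots import *
im=snap('top');print(dots('top',im),[ring(im,.045*k) for k in range(1,5)])
b=snap('scene');a=cv2.resize(im[170:245,265:425,::-1],(780,366),interpolation=cv2.INTER_CUBIC)
b=cv2.resize(b[155:235,240:396,::-1],(390,200),interpolation=cv2.INTER_CUBIC);cv2.imwrite('pics/f.png',np.vstack([a,np.hstack([b,b*0])]))"
```

```text
[0.031, 0.0735, 0.1145, 0.163] [(array([-0.0001,  0.0453]), np.float64(7.25), np.float64(8.25)), (array([0.0002, 0.0898]), np.float64(8.5), np.float64(9.625)), (array([0.001 , 0.1357]), np.float64(12.0), np.float64(11.75)), (array([0.0022, 0.1806]), np.float64(12.625), np.float64(12.5))]
```

View pics/f.png

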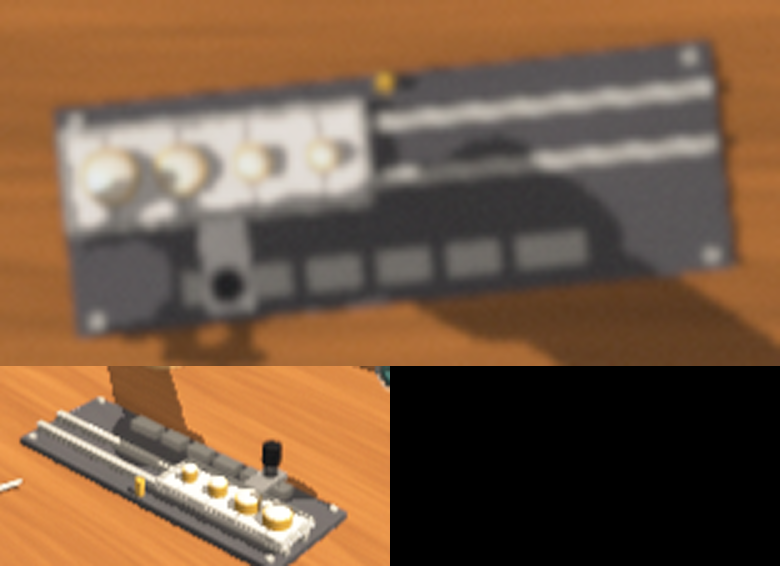

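The final picture shows the four settings upright on their stations, in descending size along the row, with the carriage at the last notch and the knob down.

```bash
python3 -c "
from station import arm
print(arm.hand_in())"
```

```text
the job is handed in; nothing more can be done
None
```

I set the four settings present (36, 32, 24 and 20 mm) upright in a graded row on stations 0–3. By the last top-camera measurement each stands within about 2 mm of its station, and the carriage is in the last notch (0.180) with the plunger home. The 24 mm setting was knocked about 3 cm on the pad before its turn, so I picked it up from there, and the job was handed in at about 45 s.

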